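# Stopper a round flask and hold it down on the touch mixer

### The arm

A 7-joint arm with a two-finger parallel gripper is mounted at the origin on the work surface. World frame = base frame: x ahead of the robot, y to its left, z up, the work surface at z = 0. Lengths are in mm, angles in rad, forces in N, time in s.
With the tool pointing down it reaches from about 400 to 875 mm from the base axis. Payload 4.4 kg.
Tool frame: the origin (TCP) lies at the very end of the fingers, on their centre line; the grasp point (between the pads) lies 19 mm behind it; y points along the fingers, z is the direction in which the jaws open and shut, and the axes are right-handed (so a half turn about y gives the same grasp; the last joint's range is limited). The gripper opens to 85 mm and grips with 20 to 120 N. Pads are 22 mm wide; open, the fingers measure 114 mm over their backs; the gripper's body (76 mm by 85 mm) begins 54 mm behind the grasp point. The pads swing forward as they close: fully open they stand 13 mm farther back than shut.
Start: joints at [1.226, 0.628, 0.038, 1.517, -0.027, 0.996, -0.02], TCP at [178.909, -624.907, 231.313] pointing down, gripper open.
Joint ranges: [-3.06, 3.06], [-0.37, 2.12], [-1.25, 1.32], [0.18, 2.47], [-1.1, 4.24], [0.23, 1.98], [-2.94, 2.94]. Speed limits (rad/s): [2.57, 2.57, 3.14, 3.14, 3.14, 3.14, 3.14].

### API

Orientations are given as [roll, pitch, yaw] about the fixed x, y, z axes, in that order (R = Rz(yaw) Ry(pitch) Rx(roll)).
In Python, from cell import read_state, get_image, finish_job gives the robot as it stands. The module is installed in compiled form; this text tells all that it offers.
- The arm moves only by the tool servo_tool, never from a script. Its argument "increments" is a list of rows, each an object of numbers: "dx", "dy", "dz": the shift along the world's x, y, z in cm; "ax", "ay", "az": the turn, a rotation vector about the world's x, y, z in rad; "claw": the closure, from -1 (fully open) to 1 (shut). A call has 1 to 8 rows; each row is the pose to reach, as a shift and turn from the pose commanded when the call began; what a row does not reach only later rows make up. A row lasts 1/12 s, in which the tool goes at most 41.7 mm and 7.16 degrees, less where a joint would pass 70% of its speed; a pose out of reach is approached as far as the arm can. A call with a gripper value outside its range is refused whole. The fingers move at their own pace and stop on an object; the grip force is fixed at half the most. Time passes only in rows, so rows that repeat a pose let the fingers close. It gives the time, the measured TCP pose, the force and the opening at its end, in the units of the state.
- read_state(): the state, without advancing time (a new reading comes with each control period).
- get_image(name): name is "scene" or "top" or "wrist"; returns a dict with "color" (384x512x3 uint8, red, green, blue), "fov_y" (degrees; the focal length in pixels is half the picture's height over the tangent of half this angle, whatever the lens; pixels are square), "cx", "cy" (the principal point, pixels), "k1" (the pictures are not rectified: a ray, as slopes to the right and down, at radius r is drawn at 1 + k1 r^2 times it, then the intrinsics apply), "R" (3x3) and "t" (3): a world point X has camera coordinates R X + t. Camera axes: x right, y down, z forward; pixel columns grow to the right and rows downward; lengths in mm; the calibration is good to about 2 mm. A picture is of the moment at which its call begins. There is no depth.
- finish_job(): hands the job in, once; it reports no verdict.
The state is a dict: "clock": time; "qpos": joint angles; "qd": joint speeds; "tau": joint torques, N m; "eef_pos": TCP position; "tool_rot": TCP orientation; "force": force on the tool from outside, world axes, zero at the start; "torque": the same for the moment, N m; "width": finger opening in mm.
Only numpy, scipy, OpenCV 4.12 (cv2) and the standard library are available. Lean on these libraries where they do the work, as an engineer would, in place of code of your own. Each camera call takes 0.05 s, during which the arm holds its last target.

### The job

Close the round-bottom flask with the white plastic stopper where it stands in its cork ring, pushed fully home. Then pick the flask up by its neck, set it upright in the ring cradle on top of the touch mixer, press it down against the spring to the bottom of the stroke and keep it pressed there for three seconds, as the mixer runs only while it is held down. Finish still gripping the neck and pressing: do not let go, and leave the other things on the bench where they are.

Things in the scene. Friction and masses are not known exactly. Their poses are not given: they have to be found in the camera images.
- flask: 250 ml round-bottom flask, brown glass, 0.20 to 0.34 kg. Origin: lowest point of the bulb; z up the neck. Bulb: ball of 85 mm diameter, centre 42.5 mm up. Straight neck, 33 mm outside diameter, from 81 mm up to the mouth at 146 mm. Starts upright in the cork ring, origin 17.6 mm above the bench; bottom-heavy, stands by itself but can rock.
- flask_mouth (a point): centre of the flask's mouth, in the plane of the rim, 146 mm above the flask's origin. The bore is 27 mm in diameter and straight for at least 22 mm.
- stopper: white plastic stopper, 38 mm tall, 20 g, standing on the bench on its narrow end. Origin: centre of the narrow end; z up. Tapered plug (20 mm diameter at the tip, 25 mm at the top, 20 mm long), then a flange (34 mm diameter, 20 to 23 mm up), then a round knob to grip (24 mm diameter, 23 to 38 mm up). Drops in without force until the flange lies on the flask's rim.
- stopper_seat (a point): centre of the underside of the stopper's flange, 20 mm above the stopper's origin; it meets the centre of the flask's mouth when the stopper is home.
- cork_ring: loose cork ring in which the flask stands, outside diameter 100 mm, hole 60 mm, 30 mm tall. Origin: centre of its underside.
- mixer: touch mixer: white housing, 184 mm (its x) by 134 mm (its y), 97 mm tall, fixed on the bench, with a dial and a rocker on the face at its -x; the sprung ring cradle is on top, in the middle. Origin: on the bench, on the cradle's axis.
- cradle (a point): centre of the ring cradle's hole, in the plane of the ring's top edge; moves with it, 148 mm above the bench when up. The ring is black rubber, outside diameter 80 mm, hole 60 mm, 22 mm deep; the flask's bulb sits in it with its lowest point 12.4 mm below this point.
- mixer_head (a joint): how far the sprung cradle is pressed down, in m: 0 up (at rest, also with the flask merely standing in it), 0.012 at the bottom stop. The spring needs about 5 N to begin to yield and about 13 N at the stop, the flask's own weight included.
- bung: bystander: black rubber bung, too big for the flask, 48 mm diameter at the top, 38 mm tall. Origin: centre of its underside.
- conical_flask: bystander: clear conical flask, 82 mm diameter at the base, 132 mm tall. Origin: centre of its underside.
- reagent_bottle: bystander: brown bottle with a label and a white cap, 72 mm diameter, 150 mm tall. Origin: centre of its underside.
- beaker: bystander: clear beaker, 72 mm diameter, 90 mm tall. Origin: centre of its underside.
- tube_rack: bystander: white rack of small tubes, 60 mm (its x) by 200 mm (its y), 92 mm tall. Origin: centre of its underside.
- tip_box: bystander: grey box with a clear lid, 85 mm (its x) by 122 mm (its y), 86 mm tall. Origin: centre of its underside.
- spatula: bystander: thin steel spatula, 190 mm long (its y), 5 mm high, lying on the bench. Origin: its middle, at bench level.
Things that resemble listed ones, but are neither listed nor needed, are in the scene too. Leave any purple look-alike of the flask alone. Of the things that look like the cork_ring, the larger one is meant.

How it is judged:
By the outcome, as a careful person would: the job done as asked, in the order asked, and still so for the second after the job is handed in, while the arm keeps its last pose, push and grip.
It also fails if it takes over 54 s, if anything falls off the work surface, if the arm or the gripper's body presses on something with over 40 N, if the wrist force passes 120 N, or if a joint passes its speed limit or range.

## Working session

There is one attempt and no reset: what is moved stays moved. The work goes in short steps, Python scripts to look and compute and a tool call to move; the robot and the scene stay as the last step left them, time stands still between calls to the robot, and variables do not carry over. Pictures are saved under pics/ and viewed, and the job is handed in when it is done.

Besides the shell and the picture viewer there is one more tool, called after "Call:" in YAML: its name, and indented under it one key for each argument. servo_tool: Moves the arm, as the interface text tells. Its arguments: {"type":"object","properties":{"increments":{"type":"array","items":{"type":"object","properties":{"dx":{"type":"number"},"dy":{"type":"number"},"dz":{"type":"number"},"ax":{"type":"number"},"ay":{"type":"number"},"az":{"type":"number"},"claw":{"type":"number"}}}}},"required":["increments"]}

```bash
mkdir -p pics; cat > h.py <<'E'
import numpy as np,cv2
from cell import read_state,get_image,finish_job
def save(n,im): cv2.imwrite(f'pics/{n}.png',im[...,::-1])
def K(g):
    f=g['color'].shape[0]/2/np.tan(np.radians(g['fov_y'])/2); return f
def ray(g,u,v):
    f=K(g); d=np.array([(u-g['cx'])/f,(v-g['cy'])/f]); s=d.copy()
    for _ in range(30): s=d/(1+g['k1']*(s@s))
    R=np.array(g['R']);t=np.array(g['t'])
    return -R.T@t, R.T@np.array([s[0],s[1],1.])
def onz(g,u,v,z):
    c,d=ray(g,u,v); return c+d*(z-c[2])/d[2]
def proj(g,X):
    p=np.array(g['R'])@np.array(X,float)+np.array(g['t']); s=p[:2]/p[2]; s=s*(1+g['k1']*(s@s)); return s*K(g)+[g['cx'],g['cy']]
def tri(a,b):
    (c1,d1),(c2,d2)=a,b
    A=np.stack([d1,-d2],1); x=np.linalg.lstsq(A,c2-c1,rcond=None)[0]
    p,q=c1+d1*x[0],c2+d2*x[1]; return (p+q)/2,np.linalg.norm(p-q)
E
python3 - <<'E'
from h import *
import pickle
s=read_state(); print(s)
G={}
for n in ['scene','top','wrist']:
    g=get_image(n);G[n]=g; save(n+'0',g['color']); print(n,g['fov_y'],g['cx'],g['cy'],g['k1'],-np.array(g['R']).T@g['t'])
pickle.dump(G,open('g0.pkl','wb'))
E
```

```text
{'clock': 0.0, 'qpos': array([ 1.2261985 ,  0.62930568,  0.03845782,  1.51837443, -0.02696691,
        0.99626902, -0.02003231]), 'qd': array([ 3.34886879e-05, -7.11187550e-04, -3.15457763e-04, -2.15950274e-04,
       -2.41958430e-05, -1.66940659e-03,  1.79636098e-03]), 'tau': array([-6.80946632e-04, -5.63404155e+01,  1.22657865e+00, -1.93446207e+01,
        1.11044492e-02,  1.04972773e-02,  9.91620482e-06]), 'eef_pos': array([ 178.72089294, -624.30840387,  230.41352434]), 'tool_rot': array([-1.57263356e+00, -5.92435952e-05, -2.86282206e+00]), 'force': array([ 0.45051628,  0.40903487, -0.14194751]), 'torque': array([ 0.014805  ,  0.04113199, -0.0116558 ]), 'width': 85.18158919432557}
scene 53.92546895840289 254.7828130076291 190.3447444471191 -0.0495355233392456 [1429.48935861 -222.10418116 1001.44084065]
top 45.11615757383352 251.61741889853656 191.36783918609828 0.03389243936263456 [ 363.95043919  -11.97490894 1468.18856727]
wrist 61.000773111594484 249.46655706991157 192.56101058150722 -0.02116669256888449 [ 241.32725465 -606.97499125  372.97194176]
```

```bash
ls pics
```

```text
scene0.png
top0.png
wrist0.png
```

View pics/scene0.png

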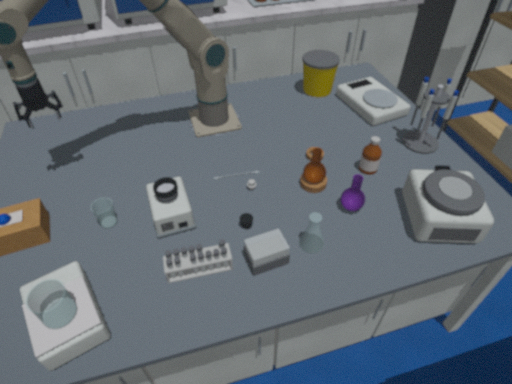

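View pics/top0.png

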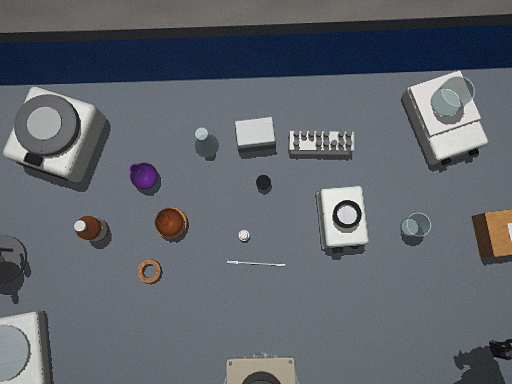

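View pics/wrist0.png

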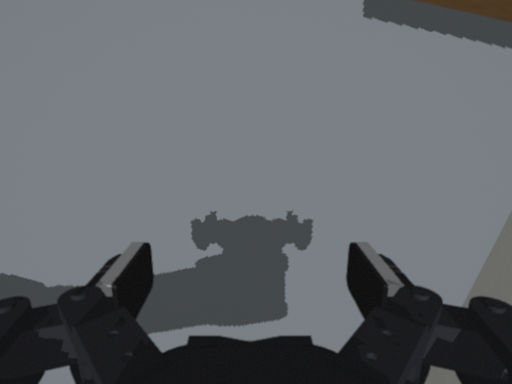

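```bash
python3 - <<'E'
from h import *
import pickle
G=pickle.load(open('g0.pkl','rb'))
def crop(n,x,y,w,h,k): return cv2.resize(G[n]['color'][y:y+h,x:x+w],(w*k,h*k),interpolation=cv2.INTER_CUBIC)
a=crop('scene',235,135,100,70,4); b=crop('top',140,195,100,70,4)
c=crop('scene',135,165,100,70,4); d=crop('top',300,180,100,70,4)
save('crops1',np.vstack([np.hstack([a,b]),np.hstack([c,d])]))
E
```

```text
(no output)
```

View pics/crops1.png

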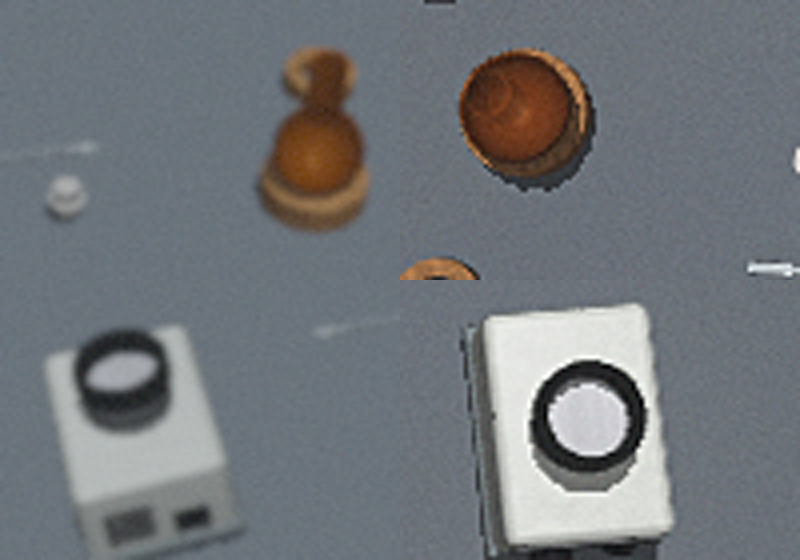

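```bash
python3 - <<'E'
from h import *
import pickle
G=pickle.load(open('g0.pkl','rb'))
T,S=G['top'],G['scene']
def blob(im,cond,box):
    x0,y0,x1,y1=box; m=np.zeros(im.shape[:2],np.uint8); m[y0:y1,x0:x1]=cond(im.astype(int))[y0:y1,x0:x1]
    n,l,st,ce=cv2.connectedComponentsWithStats(m); i=1+np.argmax(st[1:,4]); return ce[i],st[i],(l==i)
white=lambda im:(im.min(2)>135)
for g,box in ((T,(234,226,254,246)),(S,(243,176,262,193))):
    ce,st,_=blob(g['color'],white,box); print('stopper',ce,st,onz(g,*ce,20),onz(g,*ce,30))
a=blob(T['color'],white,(234,226,254,246))[0];b=blob(S['color'],white,(243,176,262,193))[0]
print(tri(ray(T,*a),ray(S,*b)))
# flask bulb top: dark brown ; use r-g large & not light cork
hsv=cv2.cvtColor(T['color'],cv2.COLOR_RGB2HSV); print(hsv[223,165:192:2],hsv[213:240:2,186])
# ring: dark mask outer
dark=lambda im:(im.max(2)<60)
for g,box in ((T,(330,196,364,232)),(S,(150,172,182,208))):
    ce,st,m=blob(g['color'],dark,box); c,_=cv2.findContours(m.astype(np.uint8),cv2.RETR_CCOMP,cv2.CHAIN_APPROX_NONE); 
    for k in c:
        if len(k)>15:
            e=cv2.fitEllipse(k); print('ring',e, onz(g,*e[0],148))
for p in [(163,219.5)]: print('mouth',onz(T,*p,163.6))
E
```

```text
stopper [243.         234.36585366] [238 230  11  11  82] [473.62840303  44.61420218  20.        ] [472.87105715  44.22344429  30.        ]
stopper [251.5        182.42857143] [248 179   8   9  42] [462.00019529  43.21323516  20.        ] [471.85804024  40.50988917  30.        ]
(array([472.43442337,  42.33616398,  30.27494517]), np.float64(3.8384271161859727))
[[ 11 190  94]
 [ 10 183 106]
 [ 11 183 114]
 [ 11 177 157]
 [ 10 192 126]
 [ 10 182 126]
 [ 11 198 108]
 [ 10 190  98]
 [  9 173  87]
 [ 12 117  85]
 [ 14 140 191]
 [  7 120  53]
 [108  34 128]
 [103  29 123]] [[106  34 126]
 [102  46 122]
 [ 15  28  73]
 [  5 123  52]
 [ 13 132 104]
 [ 15 141 114]
 [ 14 134  78]
 [ 11 121  63]
 [ 21  80  54]
 [108  55  60]
 [116  32  56]
 [107  29 124]
 [111  36 122]
 [104  36 122]]
ring ((346.7069091796875, 213.88169860839844), (26.53828239440918, 27.5806827545166), 47.863243103027344) [ 514.0615627  -258.09296683  148.        ]
ring ((346.72698974609375, 213.89073181152344), (20.289255142211914, 22.173986434936523), 121.97053527832031) [ 514.03401379 -258.14829225  148.        ]
ring ((164.99835205078125, 187.79840087890625), (19.40073585510254, 21.73994255065918), 74.81964874267578) [ 529.08533523 -263.29610323  148.        ]
ring ((165.03871154785156, 187.38540649414062), (12.00772762298584, 20.590742111206055), 75.03926849365234) [ 527.2403293  -262.93458693  148.        ]
mouth [511.52790422 265.43834776 163.6       ]
```

Candidates: the stopper is the white piece at scene (252,183) / top (243,235), while the black bung is at top (264,183). The flask is the brown one at top (171,223), not the purple one (144,176) or the reagent bottle (88,228). The large cork ring is under the flask, and the small decoy is at (150,271). The crop confirms these choices. Moving towards the stopper now.

Call:
servo_tool:
  increments:
    - {"dx": 3,"dy": 3.5,"az": 0.1}
    - {"dx": 6,"dy": 7,"az": 0.2}
    - {"dx": 9,"dy": 10.5,"az": 0.3}
    - {"dx": 12,"dy": 14,"az": 0.4}
    - {"dx": 15,"dy": 17.5,"az": 0.5}
    - {"dx": 18,"dy": 21,"az": 0.6}
    - {"dx": 20.5,"dy": 24.5,"az": 0.7}
    - {"dx": 22.5,"dy": 28,"az": 0.8}

```text
invalid input at $.increments[0]: expected keys dx, dy, dz, ax, ay, az, claw
```

Call:
servo_tool:
  increments:
    - {"dx": 1.5,"dy": 4,"az": 0.1}
    - {"dx": 3,"dy": 8,"az": 0.2}
    - {"dx": 4,"dy": 12,"az": 0.3}
    - {"dx": 5,"dy": 16,"az": 0.4}
    - {"dx": 6,"dy": 20,"az": 0.5}
    - {"dx": 6.5,"dy": 24,"az": 0.58}
    - {"dx": 6.8,"dy": 28,"az": 0.58}
    - {"dx": 6.8,"dy": 31,"az": 0.58}

```text
invalid input at $.increments[0]: expected keys dx, dy, dz, ax, ay, az, claw
```

Call:
servo_tool:
  increments:
    - {"dy": 2.5,"dz": -1}
    - {"dy": 5,"dz": -3}
    - {"dy": 7.5,"dz": -5}
    - {"dy": 7.8,"dz": -7}
    - {"dy": 7.8,"dz": -8}
    - {"dy": 7.8,"dz": -8}

```text
invalid input at $.increments[0]: expected keys dx, dy, dz, ax, ay, az, claw
```

```bash
python3 - <<'E'
from h import *
import pickle
s=read_state(); print(s['clock'],s['qpos'],s['eef_pos'],s['tool_rot'],s['width'])
g=get_image('wrist'); save('w1',g['color']); pickle.dump(g,open('w1.pkl','wb')); print(proj(g,[472.5,43.5,38]))
E
```

```text
0.15 [ 1.22622889  0.62916186  0.03845748  1.51812104 -0.02702342  0.99629821
 -0.02000995] [ 178.7654497  -624.44737894  230.58774419] [-1.57226702e+00  6.04044218e-06 -2.86285487e+00] 85.3759672439139
[-386.98107137 -347.31316024]
```

View pics/w1.png

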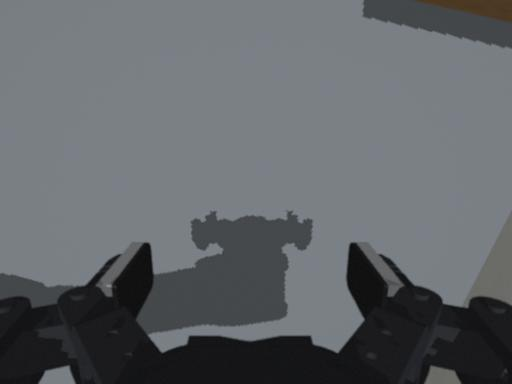

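All seven keys are needed in each row.

Call:
servo_tool:
  increments:
    - {"dx": 3,"dy": 3.5,"dz": 0,"ax": 0,"ay": 0,"az": 0.1,"claw": -1}
    - {"dx": 6,"dy": 7,"dz": 0,"ax": 0,"ay": 0,"az": 0.2,"claw": -1}
    - {"dx": 9,"dy": 10.5,"dz": 0,"ax": 0,"ay": 0,"az": 0.3,"claw": -1}
    - {"dx": 12,"dy": 14,"dz": 0,"ax": 0,"ay": 0,"az": 0.4,"claw": -1}
    - {"dx": 15,"dy": 17.5,"dz": 0,"ax": 0,"ay": 0,"az": 0.5,"claw": -1}
    - {"dx": 18,"dy": 21,"dz": 0,"ax": 0,"ay": 0,"az": 0.6,"claw": -1}
    - {"dx": 20.5,"dy": 24.5,"dz": 0,"ax": 0,"ay": 0,"az": 0.7,"claw": -1}
    - {"dx": 22.5,"dy": 28,"dz": 0,"ax": 0,"ay": 0,"az": 0.8,"claw": -1}

```text
clock: 0.87
eef_pos: [391.0, -365.6, 231.4]
tool_rot: [-1.57, -0.0, -2.058]
force: [1.9, -0.4, 0.6]
width: 85.3
```

Call:
servo_tool:
  increments:
    - {"dx": 1.5,"dy": 4,"dz": 0,"ax": 0,"ay": 0,"az": 0.1,"claw": -1}
    - {"dx": 3,"dy": 8,"dz": 0,"ax": 0,"ay": 0,"az": 0.2,"claw": -1}
    - {"dx": 4,"dy": 12,"dz": 0,"ax": 0,"ay": 0,"az": 0.3,"claw": -1}
    - {"dx": 5,"dy": 16,"dz": 0,"ax": 0,"ay": 0,"az": 0.4,"claw": -1}
    - {"dx": 6,"dy": 20,"dz": -1,"ax": 0,"ay": 0,"az": 0.49,"claw": -1}
    - {"dx": 6.5,"dy": 24,"dz": -2,"ax": 0,"ay": 0,"az": 0.49,"claw": -1}
    - {"dx": 6.9,"dy": 28,"dz": -4,"ax": 0,"ay": 0,"az": 0.49,"claw": -1}
    - {"dx": 6.9,"dy": 32,"dz": -6,"ax": 0,"ay": 0,"az": 0.49,"claw": -1}

```text
clock: 1.53
eef_pos: [459.7, -52.4, 174.9]
tool_rot: [-1.568, 0.0, -1.573]
force: [1.1, -0.4, -0.5]
width: 85.4
```

Call:
servo_tool:
  increments:
    - {"dx": 0,"dy": 3,"dz": -1,"ax": 0,"ay": 0,"az": 0,"claw": -1}
    - {"dx": 0,"dy": 4.5,"dz": -2,"ax": 0,"ay": 0,"az": 0,"claw": -1}
    - {"dx": 0,"dy": 4.5,"dz": -2,"ax": 0,"ay": 0,"az": 0,"claw": -1}
    - {"dx": 0,"dy": 4.5,"dz": -2,"ax": 0,"ay": 0,"az": 0,"claw": -1}

```text
clock: 1.87
eef_pos: [458.2, -8.6, 154.6]
tool_rot: [-1.572, -0.0, -1.57]
force: [-0.3, 0.2, -1.0]
width: 85.5
```

```bash
python3 - <<'E'
from h import *
import pickle
s=read_state(); print(s['clock'],s['qpos'],s['eef_pos'],s['tool_rot'],s['width'])
g=get_image('wrist'); save('w1',g['color']); pickle.dump(g,open('w1.pkl','wb')); print(proj(g,[472.5,43.5,38]))
E
```

```text
1.8667 [ 0.17919407  0.49707391 -0.31117429  2.10740228  0.2715638   0.57563725
 -0.32557239] [458.18735725  -8.59904024 154.57336806] [-1.57203016e+00 -1.37749142e-04 -1.57041179e+00] 85.48131451321098
[270.05400345 121.98200505]
```

View pics/w1.png

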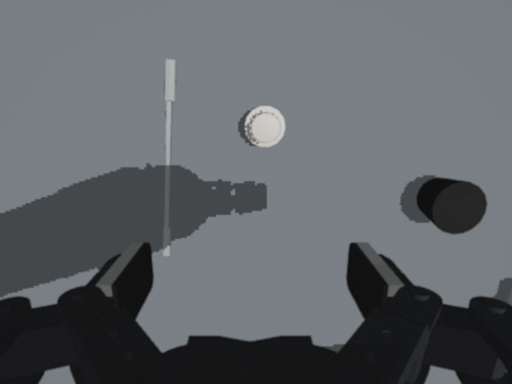

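```bash
python3 - <<'E'
from h import *
import pickle
g=pickle.load(open('w1.pkl','rb'))
im=g['color']; m=(im.min(2)>150).astype(np.uint8); m[:,:235]=0; m[:,300:]=0; m[:90]=0;m[165:]=0
c=max(cv2.findContours(m,0,cv2.CHAIN_APPROX_NONE)[0],key=cv2.contourArea); print(cv2.minEnclosingCircle(c),cv2.fitEllipse(c))
gr=cv2.cvtColor(im,cv2.COLOR_RGB2GRAY)[90:170,225:305]; save('w1c',np.repeat(cv2.resize(gr,None,fx=7,fy=7,interpolation=cv2.INTER_CUBIC)[...,None],3,2))
u,v=cv2.minEnclosingCircle(c)[0]; print(onz(g,u,v,21.5),onz(g,266,127.5,38))
# tip check
print(proj(g,read_state()['eef_pos']))
E
```

```text
((265.0, 126.0), 20.880712509155273) ((266.1910705566406, 125.61457061767578), (36.58798599243164, 41.61442184448242), 167.61383056640625)
[469.35776137  39.34025335  21.5       ] [469.40243693  39.26432304  38.        ]
[253.46341964 250.04085706]
```

View pics/w1c.png

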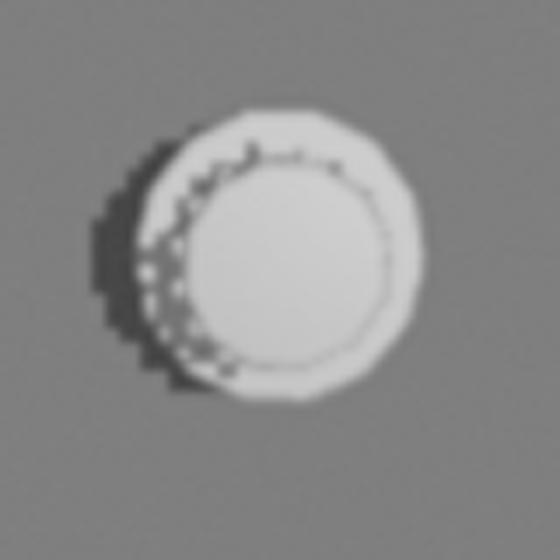

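Call:
servo_tool:
  increments:
    - {"dx": 0.6,"dy": 2.5,"dz": -3,"ax": 0,"ay": 0,"az": 0,"claw": -1}
    - {"dx": 1.3,"dy": 4.9,"dz": -6,"ax": 0,"ay": 0,"az": 0,"claw": -1}
    - {"dx": 1.3,"dy": 4.9,"dz": -8,"ax": 0,"ay": 0,"az": 0,"claw": -1}
    - {"dx": 1.3,"dy": 4.9,"dz": -8,"ax": 0,"ay": 0,"az": 0,"claw": -1}
    - {"dx": 1.3,"dy": 4.9,"dz": -8,"ax": 0,"ay": 0,"az": 0,"claw": -1}

```text
clock: 2.33
eef_pos: [471.1, 37.9, 74.8]
tool_rot: [-1.573, -0.002, -1.575]
force: [0.7, 0.1, 0.3]
width: 85.5
```

```bash
python3 - <<'E'
from h import *
import pickle
s=read_state(); print(s['clock'],s['eef_pos'],s['tool_rot'],s['force'])
g=get_image('wrist'); save('w2',g['color']); pickle.dump(g,open('w2.pkl','wb')); print(proj(g,[471,40,38]),proj(g,s['eef_pos']))
E
```

```text
2.3333 [471.08990258  37.90272485  74.77697188] [-1.57269326e+00 -1.52745918e-03 -1.57495101e+00] [0.71851203 0.05094737 0.33979158]
[251.997896   217.05536692] [252.62224406 247.32448524]
```

View pics/w2.png

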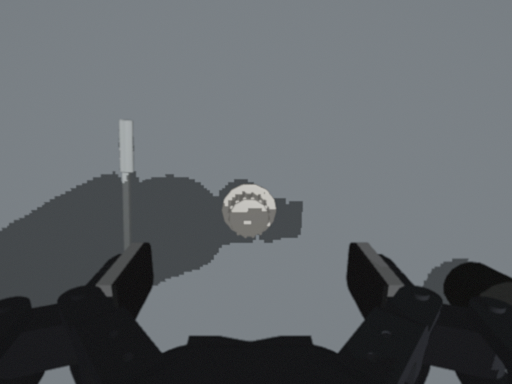

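Call:
servo_tool:
  increments:
    - {"dx": 0,"dy": 0.4,"dz": -2,"ax": 0,"ay": 0,"az": 0,"claw": -1}
    - {"dx": 0,"dy": 0.45,"dz": -4,"ax": 0,"ay": 0,"az": 0,"claw": -1}
    - {"dx": 0,"dy": 0.45,"dz": -5,"ax": 0,"ay": 0,"az": 0,"claw": -1}
    - {"dx": 0,"dy": 0.45,"dz": -5,"ax": 0,"ay": 0,"az": 0,"claw": -1}
    - {"dx": 0,"dy": 0.45,"dz": -5,"ax": 0,"ay": 0,"az": 0,"claw": 0}
    - {"dx": 0,"dy": 0.45,"dz": -5,"ax": 0,"ay": 0,"az": 0,"claw": 0}
    - {"dx": 0,"dy": 0.45,"dz": -5,"ax": 0,"ay": 0,"az": 0,"claw": 0}
    - {"dx": 0,"dy": 0.45,"dz": -5,"ax": 0,"ay": 0,"az": 0,"claw": 0}

```text
clock: 3.05
eef_pos: [472.2, 44.1, 25.8]
tool_rot: [-1.569, 0.0, -1.573]
force: [0.1, 0.1, 0.4]
width: 42.7
```

```bash
python3 - <<'E'
from h import *
import pickle
s=read_state(); print(s['clock'],s['eef_pos'],s['tool_rot'],s['force'])
g=get_image('wrist'); save('w3',g['color'])
E
```

```text
3.05 [472.16118204  44.14853254  25.81312548] [-1.56914001e+00  2.62186675e-04 -1.57330595e+00] [0.13230587 0.11563442 0.40308071]
```

View pics/w3.png

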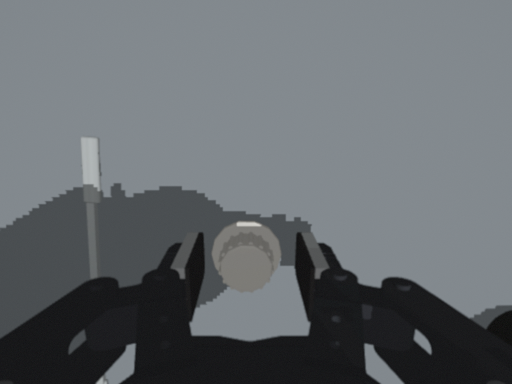

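Call:
servo_tool:
  increments:
    - {"dx": -0.1,"dy": 0,"dz": 0,"ax": 0,"ay": 0,"az": 0,"claw": 0.4}
    - {"dx": -0.1,"dy": 0,"dz": 0,"ax": 0,"ay": 0,"az": 0,"claw": 1}
    - {"dx": -0.1,"dy": 0,"dz": 0,"ax": 0,"ay": 0,"az": 0,"claw": 1}
    - {"dx": -0.1,"dy": 0,"dz": 0,"ax": 0,"ay": 0,"az": 0,"claw": 1}
    - {"dx": -0.1,"dy": 0,"dz": 0,"ax": 0,"ay": 0,"az": 0,"claw": 1}

```text
clock: 3.52
eef_pos: [470.5, 44.3, 25.5]
tool_rot: [-1.57, -0.0, -1.573]
force: [-0.3, -0.8, 6.5]
width: 21.2
```

Call:
servo_tool:
  increments:
    - {"dx": 0,"dy": 0,"dz": 0,"ax": 0,"ay": 0,"az": 0,"claw": 1}
    - {"dx": 0,"dy": 0,"dz": 0,"ax": 0,"ay": 0,"az": 0,"claw": 1}
    - {"dx": 0,"dy": 0,"dz": 0,"ax": 0,"ay": 0,"az": 0,"claw": 1}

```text
clock: 3.77
eef_pos: [470.5, 44.3, 25.5]
tool_rot: [-1.57, -0.0, -1.573]
force: [-1.4, 0.1, 7.6]
width: 21.1
```

```bash
python3 - <<'E'
from h import *
s=read_state(); print(s['clock'],s['eef_pos'],s['tool_rot'],s['force'])
g=get_image('wrist'); save('w4',g['color'])
E
```

```text
3.7667 [470.48404331  44.29662766  25.47493923] [-1.57049010e+00 -2.24376977e-04 -1.57258139e+00] [-1.38816074  0.13770492  7.58780153]
```

View pics/w4.png

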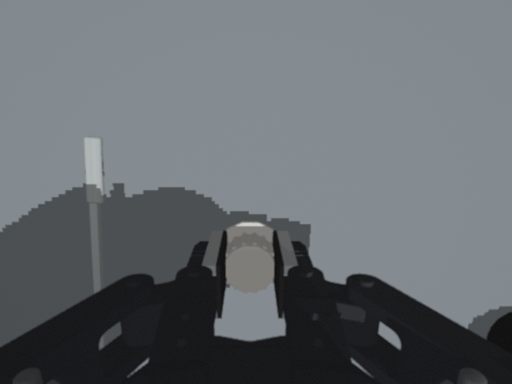

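Call:
servo_tool:
  increments:
    - {"dx": 0,"dy": 0,"dz": 1,"ax": 0,"ay": 0,"az": 0,"claw": 1}
    - {"dx": 0,"dy": 0,"dz": 3,"ax": 0,"ay": 0,"az": 0,"claw": 1}
    - {"dx": 0,"dy": 0,"dz": 6,"ax": 0,"ay": 0,"az": 0,"claw": 1}
    - {"dx": 0,"dy": 0,"dz": 9,"ax": 0,"ay": 0,"az": 0,"claw": 1}
    - {"dx": 0,"dy": 0,"dz": 12,"ax": 0,"ay": 0,"az": 0,"claw": 1}
    - {"dx": 0,"dy": 0,"dz": 15,"ax": 0,"ay": 0,"az": 0,"claw": 1}
    - {"dx": 0,"dy": 1,"dz": 18,"ax": 0,"ay": 0,"az": 0,"claw": 1}
    - {"dx": 0,"dy": 2,"dz": 20,"ax": 0,"ay": 0,"az": 0,"claw": 1}

```text
clock: 4.48
eef_pos: [470.9, 64.2, 228.2]
tool_rot: [-1.568, 0.0, -1.574]
force: [1.1, -0.5, 0.2]
width: 21.2
```

Call:
servo_tool:
  increments:
    - {"dx": 0.5,"dy": 2.5,"dz": 0.5,"ax": 0,"ay": 0,"az": 0,"claw": 1}
    - {"dx": 1,"dy": 5,"dz": 0.5,"ax": 0,"ay": 0,"az": 0,"claw": 1}
    - {"dx": 2,"dy": 8,"dz": 0.5,"ax": 0,"ay": 0,"az": 0,"claw": 1}
    - {"dx": 3,"dy": 10.5,"dz": 0.5,"ax": 0,"ay": 0,"az": 0,"claw": 1}
    - {"dx": 3.5,"dy": 12,"dz": 0.5,"ax": 0,"ay": 0,"az": 0,"claw": 1}
    - {"dx": 4,"dy": 13,"dz": 0.5,"ax": 0,"ay": 0,"az": 0,"claw": 1}
    - {"dx": 4,"dy": 13,"dz": 0.5,"ax": 0,"ay": 0,"az": 0,"claw": 1}

```text
clock: 5.07
eef_pos: [510.8, 196.7, 230.2]
tool_rot: [-1.57, 0.002, -1.57]
force: [-0.2, 0.5, 0.3]
width: 21.1
```

```bash
python3 - <<'E'
from h import *
import pickle
s=read_state(); print(s['clock'],s['eef_pos'],s['tool_rot'],s['force'])
G={n:get_image(n) for n in('wrist','scene','top')}; pickle.dump(G,open('g5.pkl','wb'))
save('w5',G['wrist']['color'])
a=cv2.resize(G['scene']['color'][100:200,240:340],(400,400),interpolation=cv2.INTER_CUBIC)
b=cv2.resize(G['top']['color'][170:270,130:230],(400,400),interpolation=cv2.INTER_CUBIC)
save('st5',np.hstack([a,b]))
E
```

```text
5.0667 [510.77260606 196.69565911 230.24973895] [-1.57012482  0.00174031 -1.56984467] [-0.18718137  0.47885606  0.33644688]
```

View pics/w5.png

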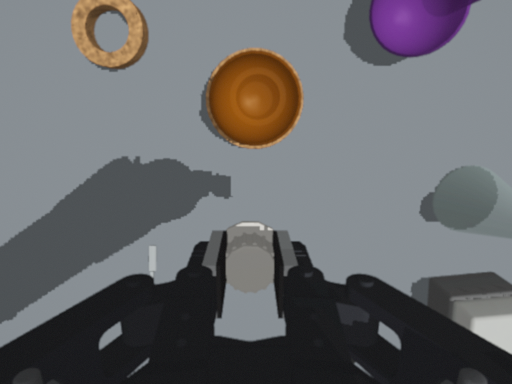

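View pics/st5.png

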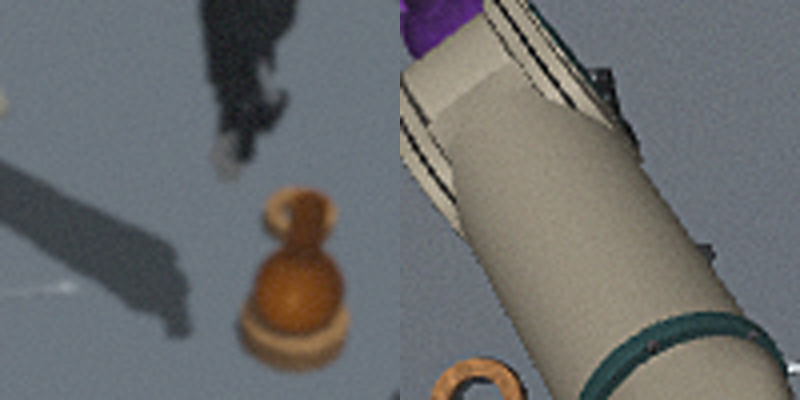

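```bash
python3 - <<'E'
from h import *
import pickle
G=pickle.load(open('g5.pkl','rb'));im=G['wrist']['color']
a=cv2.resize(im[40:160,195:315],(600,600),interpolation=cv2.INTER_CUBIC); b=cv2.resize(im[215:305,205:295],(600,600)[:1]*2,interpolation=cv2.INTER_CUBIC)
a=cv2.convertScaleAbs(a,alpha=1.5); save('w5c',cv2.resize(np.hstack([a,b]),(800,400)))
E
```

```text
(no output)
```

View pics/w5c.png

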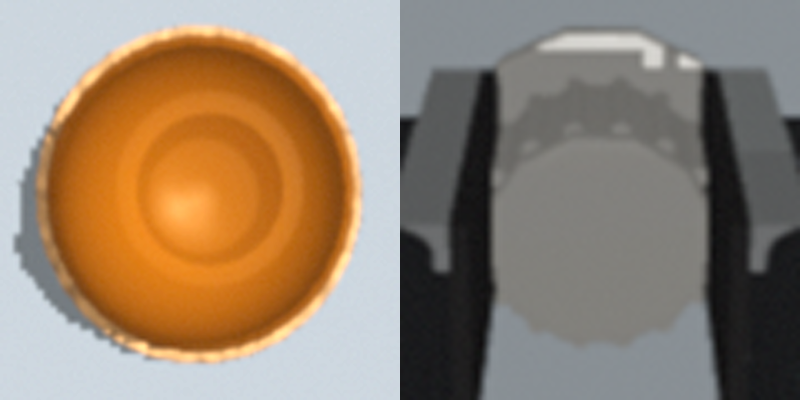

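```bash
python3 - <<'E'
from h import *
import pickle
G=pickle.load(open('g5.pkl','rb'));g=G['wrist']; print(np.array(g['R']),-np.array(g['R']).T@g['t'],K(g))
e=np.array([510.77,196.7,230.25])
for dz in (13,8,0): 
    print(dz,[proj(g,e+[x,y,dz]).round(1) for x,y in((-12,0),(12,0),(0,12),(0,-12),(0,0))])
print('mouth',onz(g,258,96.7,163.6))
m=cv2.cvtColor(g['color'],cv2.COLOR_RGB2HSV); mm=((m[...,1]>150)&(m[...,0]<25)).astype(np.uint8); mm[:,:195]=0;mm[:,315:]=0;mm[165:]=0
c=max(cv2.findContours(mm,0,cv2.CHAIN_APPROX_NONE)[0],key=cv2.contourArea);(u,v),r=cv2.minEnclosingCircle(c); print(u,v,r,'bulb/ring',onz(g,u,v,60),onz(g,u,v,30))
for z in (55,): print([proj(g,[511,265,163.6]),proj(g,[511+16.5,265,163.6]),proj(g,[511+13.5,265,163.6])])
E
```

```text
[[ 9.99998569e-01  1.55548875e-03  6.65736740e-04]
 [ 1.32692944e-03 -9.65116796e-01  2.61816365e-01]
 [ 1.04976612e-03 -2.61815107e-01 -9.65117479e-01]] [509.0786536  262.35399846 372.86917266] 325.9462902993452
13 [array([225.4, 259.9]), array([280.4, 259.9]), array([253. , 234.4]), array([252.8, 284.3]), array([252.9, 259.9])]
8 [array([226.2, 254.8]), array([279.3, 254.8]), array([252.9, 230. ]), array([252.7, 278.6]), array([252.8, 254.8])]
0 [array([227.4, 247.3]), array([277.8, 247.3]), array([252.7, 223.6]), array([252.5, 270.1]), array([252.6, 247.3])]
mouth [514.4773921  266.89055669 163.6       ]
254.2271270751953 97.56156158447266 47.613773345947266 bulb/ring [513.67281529 268.36409687  60.        ] [514.11333441 268.94038552  30.        ]
[array([252.35402282,  99.86348335]), array([279.02017101,  99.92275923]), array([274.17332658,  99.91002005])]
```

```bash
python3 - <<'E'
from h import *
import pickle
G=pickle.load(open('g5.pkl','rb'));g=G['wrist']
e=np.array([510.77,196.7,230.25])
k=onz(g,250.1,269.4,e[2]+12.5); print('knob',k-e, 'far flange',onz(g,250,221.8,e[2]-2.5)-e,onz(g,250,221.8,e[2]-5.5)-e, 'near knob edge', onz(g,250,292.6,e[2]+12.5)-e,'far knob edge', onz(g,250,246,e[2]+12.5)-e)
m=onz(g,258,96.7,163.6); print(m-k, m-k+e)
E
```

```text
knob [-1.21475362 -4.87027502 12.5       ] far flange [-1.25894569 11.95969289 -2.5       ] [-1.25000682 10.84968852 -5.5       ] near knob edge [ -1.23569032 -16.51550656  12.5       ] far knob edge [-1.2814509   6.37246245 12.5       ]
[  4.92214573  75.0608317  -79.15      ] [515.69214573 271.7608317  151.1       ]
```

Call:
servo_tool:
  increments:
    - {"dx": 0.2,"dy": 2.5,"dz": 0,"ax": 0,"ay": 0,"az": 0,"claw": 1}
    - {"dx": 0.4,"dy": 5,"dz": -1,"ax": 0,"ay": 0,"az": 0,"claw": 1}
    - {"dx": 0.5,"dy": 7,"dz": -2.5,"ax": 0,"ay": 0,"az": 0,"claw": 1}
    - {"dx": 0.5,"dy": 7.5,"dz": -3,"ax": 0,"ay": 0,"az": 0,"claw": 1}
    - {"dx": 0.5,"dy": 7.5,"dz": -3,"ax": 0,"ay": 0,"az": 0,"claw": 1}
    - {"dx": 0.5,"dy": 7.5,"dz": -3,"ax": 0,"ay": 0,"az": 0,"claw": 1}

```text
clock: 5.72
eef_pos: [515.4, 267.2, 199.7]
tool_rot: [-1.572, -0.002, -1.574]
force: [-0.0, -0.3, -1.0]
width: 21.0
```

```bash
python3 - <<'E'
from h import *
import pickle
s=read_state(); print(s['clock'],s['eef_pos'],s['tool_rot'],s['force'])
G={n:get_image(n) for n in('wrist','scene')}; pickle.dump(G,open('g6.pkl','wb'))
a=cv2.resize(G['scene']['color'][110:200,270:360],(400,400),interpolation=cv2.INTER_CUBIC)
b=cv2.resize(G['wrist']['color'][150:310,170:330],(400,400),interpolation=cv2.INTER_CUBIC)
save('st6',np.hstack([a,cv2.convertScaleAbs(b,alpha=1.4)]))
E
```

```text
5.7167 [515.38975402 267.1802926  199.70415262] [-1.57174681 -0.00214215 -1.57403984] [-0.04283803 -0.27785438 -1.02679756]
```

View pics/st6.png

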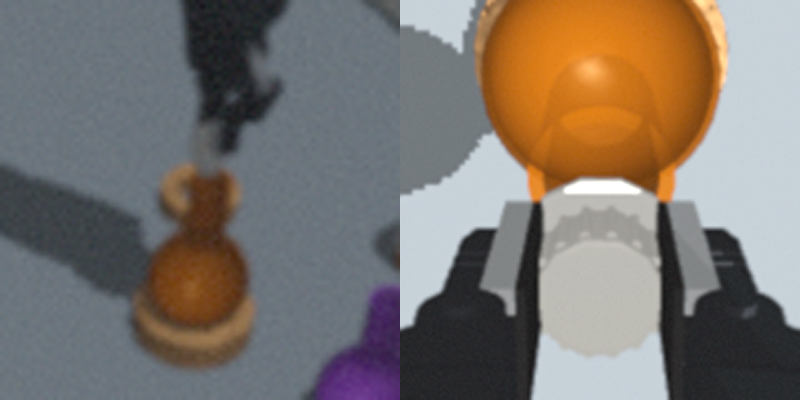

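```bash
python3 - <<'E'
from h import *
import pickle
G=pickle.load(open('g6.pkl','rb'));g=G['wrist']
for r in (210,220,226,232): print(r,onz(g,250.6,r,163.6), onz(g,221.2,r,163.6)[0]-onz(g,280,r,163.6)[0])
im=g['color'];hsv=cv2.cvtColor(im,cv2.COLOR_RGB2HSV); m=(hsv[...,0]<25)&(hsv[...,1]>120)
for r in range(200,234,2):
    c=np.where(m[r,200:300])[0]; print(r,c.min()+200 if len(c) else 0,c.max()+200 if len(c) else 0)
print(proj(g,[514.5,266.9,163.6]),proj(g,[514.5+16.5,266.9,163.6]),proj(g,[514.5-16.5,266.9,163.6]))
E
```

```text
210 [514.51396979 273.77755842 163.6       ] -33.89781037527746
220 [514.50328423 267.65542032 163.6       ] -34.19431802268639
226 [514.4967947  263.93006735 163.6       ] -34.375404035332565
232 [514.49024504 260.16469681 163.6       ] -34.55893306593168
200 207 292
202 209 291
204 210 290
206 211 289
208 212 288
210 214 286
212 216 284
214 218 283
216 220 280
218 221 279
220 221 279
222 222 279
224 222 279
226 222 278
228 223 278
230 223 277
232 0 0
[250.59661971 221.22184004] [278.94339099 221.15573581] [222.25722009 221.27874565]
```

Call:
servo_tool:
  increments:
    - {"dx": 0,"dy": 0,"dz": 0,"ax": 0,"ay": 0,"az": 0,"claw": 1}

```text
clock: 5.9
eef_pos: [516.2, 267.5, 200.6]
tool_rot: [-1.57, -0.001, -1.575]
force: [0.3, -0.7, 0.4]
width: 21.5
```

Call:
servo_tool:
  increments:
    - {"dx": 0,"dy": 0.43,"dz": 0,"ax": 0,"ay": 0,"az": 0,"claw": 1}
    - {"dx": 0,"dy": 0.43,"dz": -0.6,"ax": 0,"ay": 0,"az": 0,"claw": 1}
    - {"dx": 0,"dy": 0.43,"dz": -1.2,"ax": 0,"ay": 0,"az": 0,"claw": 1}
    - {"dx": 0,"dy": 0.43,"dz": -1.6,"ax": 0,"ay": 0,"az": 0,"claw": 1}
    - {"dx": 0,"dy": 0.43,"dz": -1.6,"ax": 0,"ay": 0,"az": 0,"claw": 1}

```text
clock: 6.32
eef_pos: [514.7, 272.9, 182.5]
tool_rot: [-1.573, -0.001, -1.573]
force: [0.5, 0.0, -0.0]
width: 20.9
```

```bash
python3 - <<'E'
from h import *
import pickle
s=read_state(); print(s['clock'],s['eef_pos'],s['tool_rot'],s['force'])
G={n:get_image(n) for n in('wrist','scene')}; pickle.dump(G,open('g7.pkl','wb'))
a=cv2.resize(G['scene']['color'][110:200,270:360],(400,400),interpolation=cv2.INTER_CUBIC)
b=cv2.resize(G['wrist']['color'][150:310,170:330],(400,400),interpolation=cv2.INTER_CUBIC)
save('st7',np.hstack([a,cv2.convertScaleAbs(b,alpha=1.4)]))
E
```

```text
6.3167 [514.72456153 272.92752245 182.46872687] [-1.57302835e+00 -1.40265045e-03 -1.57273758e+00] [ 0.52937092  0.03910936 -0.02680045]
```

View pics/st7.png

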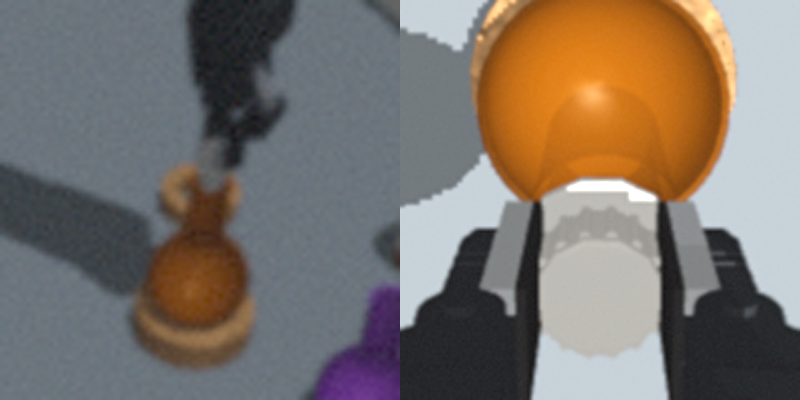

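Call:
servo_tool:
  increments:
    - {"dx": 0,"dy": 0,"dz": -0.4,"ax": 0,"ay": 0,"az": 0,"claw": 1}
    - {"dx": 0,"dy": 0,"dz": -0.8,"ax": 0,"ay": 0,"az": 0,"claw": 1}
    - {"dx": 0,"dy": 0,"dz": -1.1,"ax": 0,"ay": 0,"az": 0,"claw": 1}
    - {"dx": 0,"dy": 0,"dz": -1.2,"ax": 0,"ay": 0,"az": 0,"claw": 1}
    - {"dx": 0,"dy": 0,"dz": -1.2,"ax": 0,"ay": 0,"az": 0,"claw": 1}

```text
clock: 6.83
eef_pos: [515.3, 273.4, 171.5]
tool_rot: [-1.571, -0.0, -1.573]
force: [0.7, 1.1, 0.2]
width: 21.2
```

Call:
servo_tool:
  increments:
    - {"dx": 0,"dy": 0,"dz": -0.15,"ax": 0,"ay": 0,"az": 0,"claw": 1}
    - {"dx": 0,"dy": 0,"dz": -0.3,"ax": 0,"ay": 0,"az": 0,"claw": 1}
    - {"dx": 0,"dy": 0,"dz": -0.3,"ax": 0,"ay": 0,"az": 0,"claw": 1}

```text
clock: 7.08
eef_pos: [515.5, 273.5, 168.8]
tool_rot: [-1.571, -0.0, -1.573]
force: [0.1, 0.4, -0.7]
width: 21.3
```

```bash
python3 - <<'E'
from h import *
import pickle
s=read_state(); print(s['clock'],s['eef_pos'],s['tool_rot'],s['force'])
G={n:get_image(n) for n in('wrist','scene')}; pickle.dump(G,open('g8.pkl','wb'))
a=cv2.resize(G['scene']['color'][110:200,270:360],(400,400),interpolation=cv2.INTER_CUBIC)
b=cv2.resize(G['wrist']['color'][150:310,170:330],(400,400),interpolation=cv2.INTER_CUBIC)
save('st8',np.hstack([a,cv2.convertScaleAbs(b,alpha=1.4)]))
E
```

```text
7.0833 [515.53688637 273.50353263 168.78960515] [-1.57080419e+00 -8.79412161e-05 -1.57286901e+00] [ 0.11176272  0.41448686 -0.66592039]
```

View pics/st8.png

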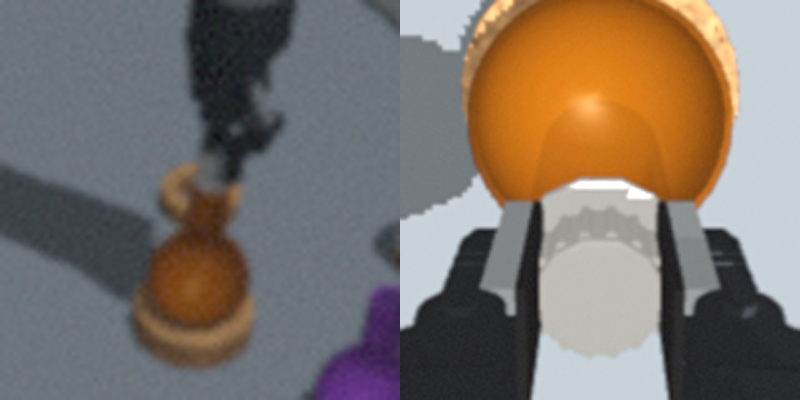

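Call:
servo_tool:
  increments:
    - {"dx": 0,"dy": -0.1,"dz": -0.1,"ax": 0,"ay": 0,"az": 0,"claw": 1}
    - {"dx": 0,"dy": -0.1,"dz": -0.2,"ax": 0,"ay": 0,"az": 0,"claw": 1}
    - {"dx": 0,"dy": -0.1,"dz": -0.2,"ax": 0,"ay": 0,"az": 0,"claw": 1}

```text
clock: 7.43
eef_pos: [516.1, 273.6, 168.5]
tool_rot: [-1.569, 0.002, -1.573]
force: [-0.8, -0.8, 9.0]
width: 21.4
```

Call:
servo_tool:
  increments:
    - {"dx": 0,"dy": 0,"dz": 0.1,"ax": 0,"ay": 0,"az": 0,"claw": 0.2}
    - {"dx": 0,"dy": 0,"dz": 0.1,"ax": 0,"ay": 0,"az": 0,"claw": -0.2}
    - {"dx": 0,"dy": 0,"dz": 0.1,"ax": 0,"ay": 0,"az": 0,"claw": -0.2}
    - {"dx": 0,"dy": 0,"dz": 0.1,"ax": 0,"ay": 0,"az": 0,"claw": -0.2}
    - {"dx": 0,"dy": 0,"dz": 2,"ax": 0,"ay": 0,"az": 0,"claw": -0.6}
    - {"dx": 0,"dy": 0,"dz": 5,"ax": 0,"ay": 0,"az": 0,"claw": -1}
    - {"dx": 0,"dy": 0,"dz": 8,"ax": 0,"ay": 0,"az": 0,"claw": -1}
    - {"dx": 0,"dy": 0,"dz": 8,"ax": 0,"ay": 0,"az": 0,"claw": -1}

```text
clock: 8.1
eef_pos: [518.2, 274.7, 252.3]
tool_rot: [-1.562, 0.005, -1.573]
force: [0.5, 0.7, 0.6]
width: 85.4
```

```bash
python3 - <<'E'
from h import *
import pickle
s=read_state(); print(s['clock'],s['eef_pos'],s['tool_rot'],s['force'])
G={n:get_image(n) for n in('wrist','scene')}; pickle.dump(G,open('g9.pkl','wb'))
a=cv2.resize(G['scene']['color'][110:200,270:360],(400,400),interpolation=cv2.INTER_CUBIC)
b=cv2.resize(G['wrist']['color'][150:310,170:330],(400,400),interpolation=cv2.INTER_CUBIC)
save('st9',np.hstack([a,cv2.convertScaleAbs(b,alpha=1.4)]))
print(proj(G['wrist'],[514.5,267,181.6]),proj(G['wrist'],[514.5,267,166.6]))
E
```

```text
8.1 [518.23425069 274.73315567 252.27105822] [-1.56244358  0.00524454 -1.57296   ] [0.45940677 0.70510017 0.56496729]
[245.39900074 214.62205789] [245.4743727  208.01475572]
```

View pics/st9.png

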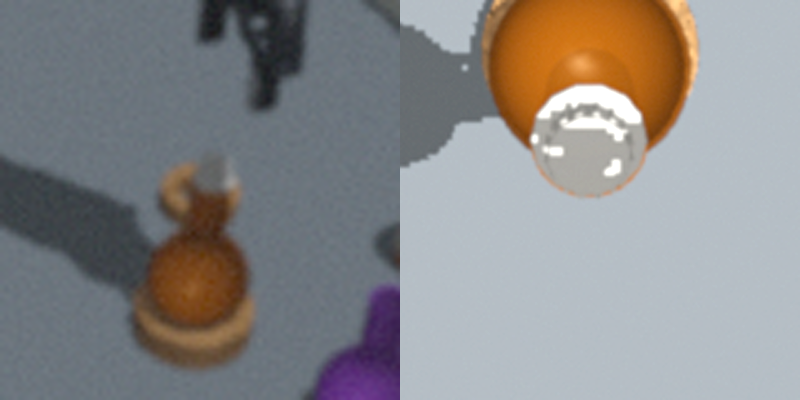

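Call:
servo_tool:
  increments:
    - {"dx": 0,"dy": 0,"dz": 0,"ax": 0,"ay": 0,"az": 0,"claw": -1}
    - {"dx": 0,"dy": 0,"dz": 0,"ax": 0,"ay": 0,"az": 0,"claw": -1}

```text
clock: 8.37
eef_pos: [514.7, 271.9, 245.5]
tool_rot: [-1.573, -0.001, -1.573]
force: [0.2, -0.1, -0.6]
width: 85.4
```

```bash
python3 - <<'E'
from h import *
import pickle
s=read_state(); print(s['clock'],s['eef_pos'],s['tool_rot'])
g=get_image('wrist'); im=g['color']
m=((cv2.cvtColor(im,cv2.COLOR_RGB2HSV)[...,1]<45)&(im.min(2)>0)).astype(np.uint8)
b=cv2.resize(im[170:240,210:285],(900,840),interpolation=cv2.INTER_CUBIC); save('w10',cv2.resize(b,(640,597)))
for z in (163.6,166.6,181.6):
    for y in (268,): print(z,[proj(g,[515+x,y+q,z]).round(1) for x,q in ((0,0),(-17,0),(17,0),(0,17),(0,-17),(-12,0),(12,0),(0,12),(0,-12))])
E
```

```text
8.3667 [514.73206983 271.90327291 245.47991808] [-1.57318433e+00 -1.45542505e-03 -1.57284062e+00]
163.6 [array([252.2, 203.8]), array([228.6, 203.8]), array([275.8, 203.8]), array([252.2, 180.8]), array([252.2, 225.9]), array([235.5, 203.8]), array([268.9, 203.8]), array([252.2, 187.7]), array([252.2, 219.5])]
166.6 [array([252.2, 205. ]), array([228.3, 205.1]), array([276.1, 205. ]), array([252.2, 181.8]), array([252.2, 227.4]), array([235.4, 205.1]), array([269.1, 205. ]), array([252.2, 188.7]), array([252.2, 220.9])]
181.6 [array([252.3, 211.8]), array([226.9, 211.8]), array([277.8, 211.8]), array([252.4, 187.2]), array([252.3, 235.5]), array([234.4, 211.8]), array([270.3, 211.8]), array([252.4, 194.5]), array([252.3, 228.6])]
```

View pics/w10.png

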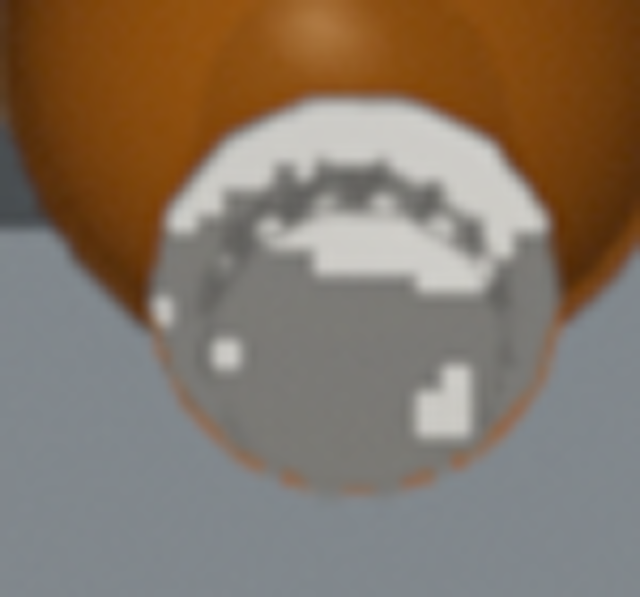

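Call:
servo_tool:
  increments:
    - {"dx": 0.12,"dy": -0.2,"dz": -2.5,"ax": 0,"ay": 0,"az": 0,"claw": -1}
    - {"dx": 0.12,"dy": -0.2,"dz": -5,"ax": 0,"ay": 0,"az": 0,"claw": -1}
    - {"dx": 0.12,"dy": -0.2,"dz": -7,"ax": 0,"ay": 0,"az": 0,"claw": -1}
    - {"dx": 0.12,"dy": -0.2,"dz": -9,"ax": 0,"ay": 0,"az": 0,"claw": -1}
    - {"dx": 0.12,"dy": -0.2,"dz": -10.5,"ax": 0,"ay": 0,"az": 0,"claw": -1}
    - {"dx": 0.12,"dy": -0.2,"dz": -11.5,"ax": 0,"ay": 0,"az": 0,"claw": -1}
    - {"dx": 0.12,"dy": -0.2,"dz": -11.5,"ax": 0,"ay": 0,"az": 0,"claw": -1}

```text
clock: 9.0
eef_pos: [515.0, 269.5, 129.1]
tool_rot: [-1.576, -0.003, -1.573]
force: [-0.4, -0.0, 0.1]
width: 85.1
```

```bash
python3 - <<'E'
from h import *
s=read_state(); print(s['clock'],s['eef_pos'],s['tool_rot'],s['force'])
g=get_image('wrist'); save('w11',g['color'])
E
```

```text
9.0 [514.98713156 269.51824107 129.05509269] [-1.57561059 -0.00264758 -1.57259263] [-0.38254537 -0.04237206  0.05117813]
```

View pics/w11.png

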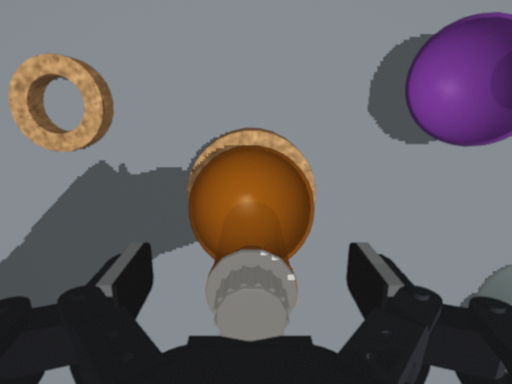

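Call:
servo_tool:
  increments:
    - {"dx": 0,"dy": 0,"dz": -0.5,"ax": 0,"ay": 0,"az": 0,"claw": -1}
    - {"dx": 0,"dy": 0,"dz": -1,"ax": 0,"ay": 0,"az": 0,"claw": -1}
    - {"dx": 0,"dy": 0,"dz": -1,"ax": 0,"ay": 0,"az": 0,"claw": -0.4}
    - {"dx": 0,"dy": 0,"dz": -1,"ax": 0,"ay": 0,"az": 0,"claw": -0.1}
    - {"dx": 0,"dy": 0,"dz": -1,"ax": 0,"ay": 0,"az": 0,"claw": -0.1}
    - {"dx": 0,"dy": 0,"dz": -1,"ax": 0,"ay": 0,"az": 0,"claw": -0.1}

```text
clock: 9.55
eef_pos: [517.0, 270.7, 122.3]
tool_rot: [-1.57, 0.0, -1.573]
force: [0.1, -0.2, 0.4]
width: 47.1
```

```bash
python3 - <<'E'
from h import *
s=read_state(); print(s['clock'],s['eef_pos'],s['tool_rot'],s['force'])
g=get_image('wrist'); save('w12',g['color'])
E
```

```text
9.55 [516.96977672 270.71461513 122.33485791] [-1.57006751e+00  4.18691214e-04 -1.57286818e+00] [ 0.05654217 -0.22323651  0.38943241]
```

View pics/w12.png

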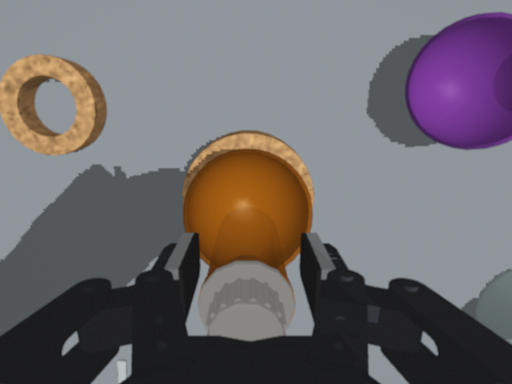

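Call:
servo_tool:
  increments:
    - {"dx": -0.1,"dy": 0,"dz": -0.3,"ax": 0,"ay": 0,"az": 0,"claw": -0.1}
    - {"dx": -0.1,"dy": 0,"dz": -0.3,"ax": 0,"ay": 0,"az": 0,"claw": 0.1}
    - {"dx": -0.1,"dy": 0,"dz": -0.3,"ax": 0,"ay": 0,"az": 0,"claw": 1}
    - {"dx": -0.1,"dy": 0,"dz": -0.3,"ax": 0,"ay": 0,"az": 0,"claw": 1}
    - {"dx": -0.1,"dy": 0,"dz": -0.3,"ax": 0,"ay": 0,"az": 0,"claw": 1}
    - {"dx": -0.1,"dy": 0,"dz": -0.3,"ax": 0,"ay": 0,"az": 0,"claw": 1}
    - {"dx": -0.1,"dy": 0,"dz": -0.3,"ax": 0,"ay": 0,"az": 0,"claw": 1}

```text
clock: 10.18
eef_pos: [515.6, 270.5, 118.9]
tool_rot: [-1.571, -0.0, -1.573]
force: [-0.3, -0.5, 0.8]
width: 31.6
```

```bash
python3 - <<'E'
from h import *
s=read_state(); print(s['clock'],s['eef_pos'],s['tool_rot'],s['force'],s['width'])
g=get_image('wrist'); save('w13',g['color'])
E
```

```text
10.1833 [515.61852341 270.48255359 118.8998268 ] [-1.57099118e+00 -1.51384166e-04 -1.57283279e+00] [-0.29510699 -0.53482561  0.79648728] 31.589489434316402
```

View pics/w13.png

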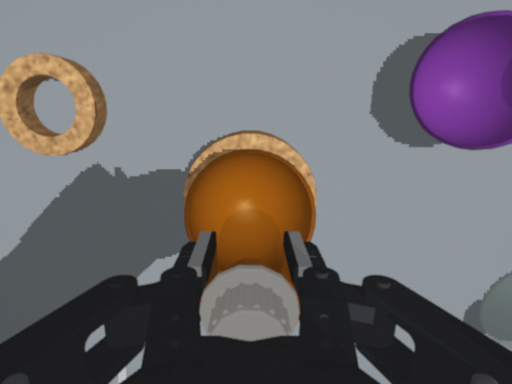

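Call:
servo_tool:
  increments:
    - {"dx": 0,"dy": 0,"dz": 0.5,"ax": 0,"ay": 0,"az": 0,"claw": 1}
    - {"dx": 0,"dy": 0,"dz": 1.5,"ax": 0,"ay": 0,"az": 0,"claw": 1}
    - {"dx": 0,"dy": 0,"dz": 3,"ax": 0,"ay": 0,"az": 0,"claw": 1}
    - {"dx": 0,"dy": 0,"dz": 5,"ax": 0,"ay": 0,"az": 0,"claw": 1}
    - {"dx": 0,"dy": 0,"dz": 7,"ax": 0,"ay": 0,"az": 0,"claw": 1}
    - {"dx": 0,"dy": 0,"dz": 9,"ax": 0,"ay": 0,"az": 0,"claw": 1}
    - {"dx": 0,"dy": 0,"dz": 11,"ax": 0,"ay": 0,"az": 0,"claw": 1}
    - {"dx": 0,"dy": 0,"dz": 13,"ax": 0,"ay": 0,"az": 0,"claw": 1}

```text
clock: 10.9
eef_pos: [515.5, 270.5, 250.6]
tool_rot: [-1.571, 0.0, -1.573]
force: [0.9, -0.0, -2.6]
width: 31.5
```

Call:
servo_tool:
  increments:
    - {"dx": 0,"dy": 0,"dz": 2,"ax": 0,"ay": 0,"az": 0,"claw": 1}
    - {"dx": 0,"dy": 0,"dz": 4,"ax": 0,"ay": 0,"az": 0,"claw": 1}
    - {"dx": 0,"dy": -1,"dz": 5,"ax": 0,"ay": 0,"az": 0,"claw": 1}
    - {"dx": 0,"dy": -2,"dz": 5.5,"ax": 0,"ay": 0,"az": 0,"claw": 1}
    - {"dx": 0,"dy": -2,"dz": 5.5,"ax": 0,"ay": 0,"az": 0,"claw": 1}

```text
clock: 11.32
eef_pos: [516.5, 246.9, 304.6]
tool_rot: [-1.569, -0.003, -1.576]
force: [0.5, -0.3, -2.7]
width: 31.4
```

```bash
python3 - <<'E'
from h import *
s=read_state(); print(s['clock'],s['qpos'],s['eef_pos'],s['tool_rot'],s['force'],s['width'])
G={n:get_image(n) for n in('wrist','scene')}
save('s14',cv2.resize(G['scene']['color'][50:242,150:406],(768,576),interpolation=cv2.INTER_CUBIC)); save('w14',G['wrist']['color'])
E
```

```text
11.3167 [-0.24089129  0.46262395 -0.38816518  1.6343442   0.19579914  1.08309863
 -0.6899554 ] [516.50529936 246.8646335  304.64542427] [-1.56935346 -0.00263808 -1.57634328] [ 0.47018561 -0.25235929 -2.74941044] 31.43217064498606
```

View pics/s14.png

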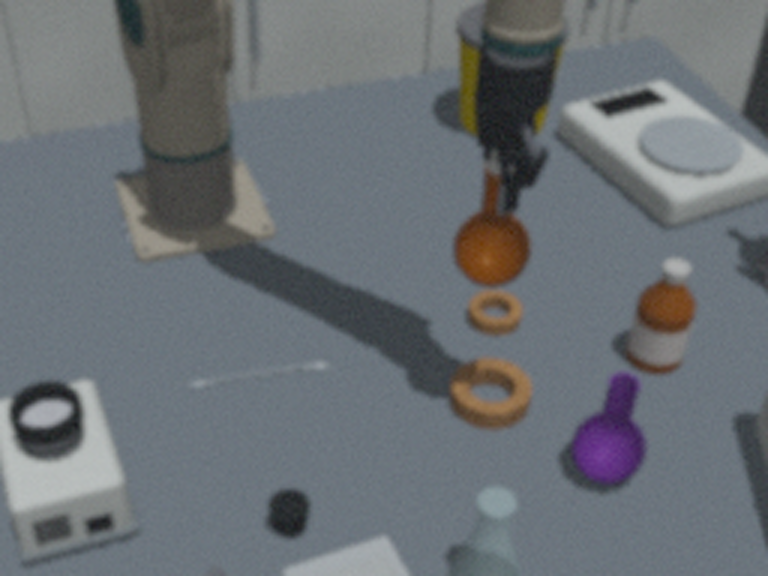

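View pics/w14.png

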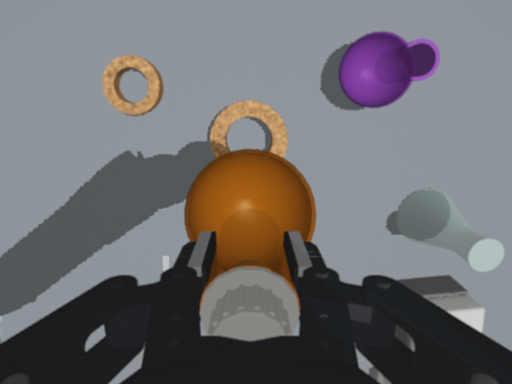

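Call:
servo_tool:
  increments:
    - {"dx": 0,"dy": -1,"dz": 0,"ax": 0,"ay": 0,"az": 0,"claw": 1}
    - {"dx": 0,"dy": -3,"dz": 0,"ax": 0,"ay": 0,"az": 0,"claw": 1}
    - {"dx": 0,"dy": -5.5,"dz": 0,"ax": 0,"ay": 0,"az": 0,"claw": 1}
    - {"dx": 0,"dy": -8,"dz": 0,"ax": 0,"ay": 0,"az": 0,"claw": 1}
    - {"dx": 0,"dy": -10.5,"dz": 0,"ax": 0,"ay": 0,"az": 0,"claw": 1}
    - {"dx": 0,"dy": -13,"dz": 0,"ax": 0,"ay": 0,"az": 0,"claw": 1}
    - {"dx": 0,"dy": -15.5,"dz": 0,"ax": 0,"ay": 0,"az": 0,"claw": 1}
    - {"dx": 0,"dy": -18,"dz": 0,"ax": 0,"ay": 0,"az": 0,"claw": 1}

```text
clock: 12.08
eef_pos: [514.8, 68.9, 302.9]
tool_rot: [-1.573, -0.0, -1.572]
force: [-0.4, -0.1, -3.7]
width: 31.2
```

Call:
servo_tool:
  increments:
    - {"dx": 0,"dy": -2.5,"dz": 0,"ax": 0,"ay": 0,"az": 0,"claw": 1}
    - {"dx": 0,"dy": -5,"dz": 0,"ax": 0,"ay": 0,"az": 0,"claw": 1}
    - {"dx": 0,"dy": -7.5,"dz": 0,"ax": 0,"ay": 0,"az": 0,"claw": 1}
    - {"dx": 0,"dy": -10,"dz": 0,"ax": 0,"ay": 0,"az": 0,"claw": 1}
    - {"dx": 0,"dy": -12.5,"dz": 0,"ax": 0,"ay": 0,"az": 0,"claw": 1}
    - {"dx": 0,"dy": -15,"dz": 0,"ax": 0,"ay": 0,"az": 0,"claw": 1}
    - {"dx": 0,"dy": -17.5,"dz": 0,"ax": 0,"ay": 0,"az": 0,"claw": 1}
    - {"dx": 0,"dy": -20,"dz": 0,"ax": 0,"ay": 0,"az": 0,"claw": 1}

```text
clock: 12.75
eef_pos: [514.7, -130.9, 302.9]
tool_rot: [-1.573, 0.001, -1.573]
force: [0.8, 0.2, -3.0]
width: 31.5
```

Call:
servo_tool:
  increments:
    - {"dx": 0,"dy": -2.5,"dz": 0,"ax": 0,"ay": 0,"az": 0,"claw": 1}
    - {"dx": 0,"dy": -5,"dz": 0,"ax": 0,"ay": 0,"az": 0,"claw": 1}
    - {"dx": 0,"dy": -7.5,"dz": 0,"ax": 0,"ay": 0,"az": 0,"claw": 1}
    - {"dx": 0,"dy": -10,"dz": 0,"ax": 0,"ay": 0,"az": 0,"claw": 1}
    - {"dx": 0,"dy": -12.5,"dz": 0,"ax": 0,"ay": 0,"az": 0,"claw": 1}
    - {"dx": 0,"dy": -14.5,"dz": 0,"ax": 0,"ay": 0,"az": 0,"claw": 1}
    - {"dx": 0,"dy": -16,"dz": 0,"ax": 0,"ay": 0,"az": 0,"claw": 1}
    - {"dx": 0,"dy": -17,"dz": 0,"ax": 0,"ay": 0,"az": 0,"claw": 1}

```text
clock: 13.42
eef_pos: [514.6, -301.5, 302.8]
tool_rot: [-1.573, 0.0, -1.575]
force: [-0.2, -1.0, -2.6]
width: 31.5
```

Call:
servo_tool:
  increments:
    - {"dx": 0,"dy": -1,"dz": 0,"ax": 0,"ay": 0,"az": 0,"claw": 1}
    - {"dx": 0,"dy": -1,"dz": 0,"ax": 0,"ay": 0,"az": 0,"claw": 1}
    - {"dx": 0,"dy": -1,"dz": 0,"ax": 0,"ay": 0,"az": 0,"claw": 1}

```text
clock: 13.67
eef_pos: [515.8, -308.7, 303.6]
tool_rot: [-1.571, 0.001, -1.572]
force: [0.2, 0.3, -3.6]
width: 31.5
```

```bash
python3 - <<'E'
from h import *
import pickle
s=read_state(); print(s['clock'],s['qpos'],s['eef_pos'],s['tool_rot'],s['force'],s['width'])
g=get_image('wrist'); g['e']=s['eef_pos']; pickle.dump(g,open('w15.pkl','wb')); save('w15',g['color']); print(proj(g,[514,-258,148]))
E
```

```text
13.6667 [ 0.66858182  0.49867127 -0.27732423  1.55831477  0.14600506  1.10586307
  0.35602405] [ 515.76190793 -308.73458256  303.62239903] [-1.57112065e+00  1.13571673e-03 -1.57244455e+00] [ 0.23344557  0.32500033 -3.56214279] 31.470161772309005
[249.21463682 121.3674789 ]
```

View pics/w15.png

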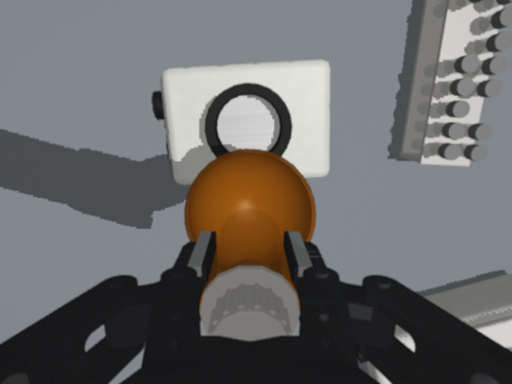

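```bash
python3 - <<'E'
from h import *
import pickle
from scipy.optimize import least_squares
g=pickle.load(open('w15.pkl','rb'));im=g['color'];e=g['e']
m=(im.max(2)<70).astype(np.uint8); m[:75]=0;m[165:]=0;m[:,:195]=0;m[:,:]*=1;m[:,300:]=0
c=max(cv2.findContours(m,0,cv2.CHAIN_APPROX_NONE)[0],key=cv2.contourArea)[:,0,:].astype(float)
c=c[c[:,1]<140]
P=np.array([onz(g,u,v,148)[:2] for u,v in c])
f=lambda p:np.hypot(*(P-p[:2]).T)-p[2]
r=least_squares(f,[514,-258,40],loss='soft_l1'); print('ring fit',r.x,np.abs(f(r.x)).mean())
# bulb
hsv=cv2.cvtColor(im,cv2.COLOR_RGB2HSV); b=((hsv[...,0]<25)&(hsv[...,1]>150)).astype(np.uint8)
c2=max(cv2.findContours(b,0,cv2.CHAIN_APPROX_NONE)[0],key=cv2.contourArea)[:,0,:].astype(float); c2=c2[c2[:,1]<225]
q=least_squares(lambda p:np.hypot(*(c2-p[:2]).T)-p[2],[250,212,65],loss='soft_l1').x; print('bulb px',q)
B=onz(g,q[0],q[1],e[2]-58.8); print('bulb',B,B-e, 'delta ring-bulb',r.x[:2]-B[:2],'tcp target',e[:2]+r.x[:2]-B[:2])
E
```

```text
ring fit [ 512.51819377 -263.42776708   36.30729223] 3.9676947609551743
bulb px [249.64553249 214.19152903  64.46217101]
bulb [ 514.3253072  -312.37042126  244.82239903] [ -1.43660074  -3.6358387  -58.8       ] delta ring-bulb [-1.80711343 48.94265418] tcp target [ 513.9547945  -259.79192837]
```

```bash
python3 - <<'E'
from h import *
import pickle
from scipy.optimize import least_squares
g=pickle.load(open('w15.pkl','rb'));im=g['color'];e=g['e']
m=(im.max(2)<70).astype(np.uint8); m[:75]=0;m[165:]=0;m[:,:195]=0;m[:,300:]=0
c=max(cv2.findContours(m,0,cv2.CHAIN_APPROX_NONE)[0],key=cv2.contourArea)[:,0,:].astype(float)
c=c[c[:,1]<148]
P=np.array([onz(g,u,v,148)[:2] for u,v in c])
p=np.array([512.5,-260.,40])
for R,lo,hi in((40,35.5,45),(30,25,34.5)):
    x=np.array([512.5,-260.,R])
    for _ in range(6):
        d=np.hypot(*(P-x[:2]).T); Q=P[(d>lo)&(d<hi)]
        x=least_squares(lambda p:np.hypot(*(Q-p[:2]).T)-p[2],x).x
    print(R,x,len(Q),np.abs(np.hypot(*(Q-x[:2]).T)-x[2]).mean())
u=onz(g,q:=247,124,148) if 0 else None
hs=(im.min(2)>60)
b=cv2.resize(im[75:170,195:305],(770,665)); save('w15c',cv2.resize(b,(700,600)))
E
```

```text
40 [ 512.54834192 -264.25791685   38.19021614] 164 0.22908336897135337
30 [ 512.69703017 -259.0797266    29.50917394] 182 2.5965969569783742
```

View pics/w15c.png

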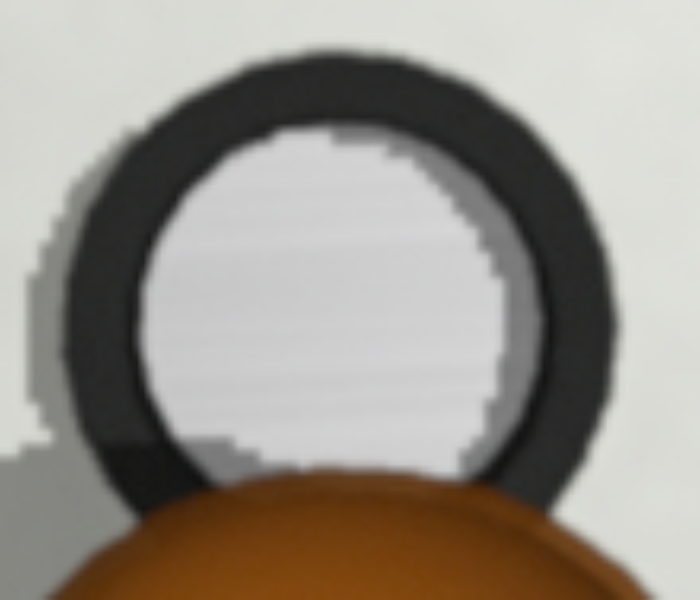

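Call:
servo_tool:
  increments:
    - {"dx": -0.1,"dy": 1,"dz": 0,"ax": 0,"ay": 0,"az": 0,"claw": 1}
    - {"dx": -0.18,"dy": 3,"dz": 0,"ax": 0,"ay": 0,"az": 0,"claw": 1}
    - {"dx": -0.18,"dy": 4.5,"dz": -0.5,"ax": 0,"ay": 0,"az": 0,"claw": 1}
    - {"dx": -0.18,"dy": 4.87,"dz": -1.5,"ax": 0,"ay": 0,"az": 0,"claw": 1}
    - {"dx": -0.18,"dy": 4.87,"dz": -3,"ax": 0,"ay": 0,"az": 0,"claw": 1}
    - {"dx": -0.18,"dy": 4.87,"dz": -4.3,"ax": 0,"ay": 0,"az": 0,"claw": 1}
    - {"dx": -0.18,"dy": 4.87,"dz": -5.2,"ax": 0,"ay": 0,"az": 0,"claw": 1}
    - {"dx": -0.18,"dy": 4.87,"dz": -5.2,"ax": 0,"ay": 0,"az": 0,"claw": 1}

```text
clock: 14.38
eef_pos: [512.8, -258.7, 250.3]
tool_rot: [-1.574, 0.002, -1.571]
force: [-0.8, 0.2, -3.0]
width: 31.6
```

```bash
python3 - <<'E'
from h import *
s=read_state(); print(s['clock'],s['eef_pos'],s['tool_rot'],s['force'],s['torque'],s['width'])
G={n:get_image(n) for n in('wrist','scene','top')}
a=cv2.resize(G['scene']['color'][130:230,130:230],(400,400),interpolation=cv2.INTER_CUBIC); b=cv2.resize(G['wrist']['color'][0:384,64:448],(400,400)); save('s16',np.hstack([a,b]))
E
```

```text
14.3833 [ 512.82801229 -258.67851136  250.27428729] [-1.57411993  0.00211657 -1.57084824] [-0.82162862  0.20878694 -2.96779103] [-0.01184016  0.04087327 -0.0043178 ] 31.562078477720856
```

View pics/s16.png

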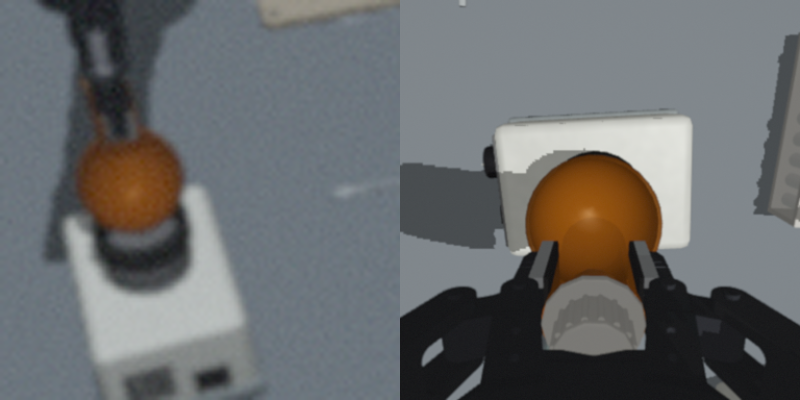

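Call:
servo_tool:
  increments:
    - {"dx": 0.1,"dy": -0.1,"dz": -0.4,"ax": 0,"ay": 0,"az": 0,"claw": 1}
    - {"dx": 0.1,"dy": -0.1,"dz": -0.8,"ax": 0,"ay": 0,"az": 0,"claw": 1}
    - {"dx": 0.1,"dy": -0.1,"dz": -1.1,"ax": 0,"ay": 0,"az": 0,"claw": 1}
    - {"dx": 0.1,"dy": -0.1,"dz": -1.1,"ax": 0,"ay": 0,"az": 0,"claw": 1}
    - {"dx": 0.1,"dy": -0.1,"dz": -1.1,"ax": 0,"ay": 0,"az": 0,"claw": 1}

```text
clock: 14.95
eef_pos: [514.7, -261.7, 240.7]
tool_rot: [-1.571, 0.0, -1.573]
force: [0.3, 0.4, -3.5]
width: 31.5
```

Call:
servo_tool:
  increments:
    - {"dx": 0,"dy": 0.1,"dz": -0.15,"ax": 0,"ay": 0,"az": 0,"claw": 1}
    - {"dx": 0,"dy": 0.1,"dz": -0.3,"ax": 0,"ay": 0,"az": 0,"claw": 1}
    - {"dx": 0,"dy": 0.1,"dz": -0.4,"ax": 0,"ay": 0,"az": 0,"claw": 1}
    - {"dx": 0,"dy": 0.1,"dz": -0.4,"ax": 0,"ay": 0,"az": 0,"claw": 1}

```text
clock: 15.28
eef_pos: [514.9, -260.7, 237.2]
tool_rot: [-1.571, -0.0, -1.573]
force: [-0.7, 0.5, 0.5]
width: 31.3
```

Call:
servo_tool:
  increments:
    - {"dx": 0,"dy": 0,"dz": -0.2,"ax": 0,"ay": 0,"az": 0,"claw": 1}
    - {"dx": 0,"dy": 0,"dz": -0.4,"ax": 0,"ay": 0,"az": 0,"claw": 1}
    - {"dx": 0,"dy": 0,"dz": -0.6,"ax": 0,"ay": 0,"az": 0,"claw": 1}
    - {"dx": 0,"dy": 0,"dz": -0.6,"ax": 0,"ay": 0,"az": 0,"claw": 1}

```text
clock: 15.62
eef_pos: [514.9, -260.8, 231.1]
tool_rot: [-1.571, -0.0, -1.573]
force: [-2.3, 0.3, 7.2]
width: 31.5
```

Call:
servo_tool:
  increments:
    - {"dx": 0,"dy": 0,"dz": -0.2,"ax": 0,"ay": 0,"az": 0,"claw": 1}
    - {"dx": 0,"dy": 0,"dz": -0.4,"ax": 0,"ay": 0,"az": 0,"claw": 1}
    - {"dx": 0,"dy": 0,"dz": -0.5,"ax": 0,"ay": 0,"az": 0,"claw": 1}
    - {"dx": 0,"dy": 0,"dz": -0.5,"ax": 0,"ay": 0,"az": 0,"claw": 1}

```text
clock: 15.95
eef_pos: [515.0, -260.8, 226.7]
tool_rot: [-1.57, -0.001, -1.573]
force: [-3.5, 0.9, 8.0]
width: 31.5
```

Call:
servo_tool:
  increments:
    - {"dx": 0,"dy": 0,"dz": -0.1,"ax": 0,"ay": 0,"az": 0,"claw": 1}
    - {"dx": 0,"dy": 0,"dz": -0.2,"ax": 0,"ay": 0,"az": 0,"claw": 1}
    - {"dx": 0,"dy": 0,"dz": -0.2,"ax": 0,"ay": 0,"az": 0,"claw": 1}

```text
clock: 16.2
eef_pos: [515.0, -260.8, 225.0]
tool_rot: [-1.57, -0.001, -1.573]
force: [-4.5, 1.3, 10.5]
width: 31.3
```

Call:
servo_tool:
  increments:
    - {"dx": 0,"dy": 0,"dz": -0.1,"ax": 0,"ay": 0,"az": 0,"claw": 1}
    - {"dx": 0,"dy": 0,"dz": -0.1,"ax": 0,"ay": 0,"az": 0,"claw": 1}

```text
clock: 16.37
eef_pos: [515.0, -260.9, 224.6]
tool_rot: [-1.57, -0.001, -1.573]
force: [-5.5, 1.9, 13.2]
width: 31.4
```

Call:
servo_tool:
  increments:
    - {"dx": -0.05,"dy": 0.02,"dz": -0.1,"ax": 0,"ay": 0,"az": 0,"claw": 1}
    - {"dx": -0.1,"dy": 0.02,"dz": -0.1,"ax": 0,"ay": 0,"az": 0,"claw": 1}
    - {"dx": -0.1,"dy": 0.02,"dz": -0.1,"ax": 0,"ay": 0,"az": 0,"claw": 1}

```text
clock: 16.62
eef_pos: [514.7, -260.9, 224.5]
tool_rot: [-1.568, -0.002, -1.573]
force: [-3.6, 1.0, 17.9]
width: 31.4
```

Call:
servo_tool:
  increments:
    - {"dx": -0.05,"dy": 0,"dz": -0.03,"ax": 0,"ay": 0,"az": 0,"claw": 1}
    - {"dx": -0.05,"dy": 0,"dz": -0.03,"ax": 0,"ay": 0,"az": 0,"claw": 1}
    - {"dx": -0.05,"dy": 0,"dz": -0.03,"ax": 0,"ay": 0,"az": 0,"claw": 1}
    - {"dx": -0.05,"dy": 0,"dz": -0.03,"ax": 0,"ay": 0,"az": 0,"claw": 1}
    - {"dx": -0.05,"dy": 0,"dz": -0.03,"ax": 0,"ay": 0,"az": 0,"claw": 1}
    - {"dx": -0.05,"dy": 0,"dz": -0.03,"ax": 0,"ay": 0,"az": 0,"claw": 1}
    - {"dx": -0.05,"dy": 0,"dz": -0.03,"ax": 0,"ay": 0,"az": 0,"claw": 1}
    - {"dx": -0.05,"dy": 0,"dz": -0.03,"ax": 0,"ay": 0,"az": 0,"claw": 1}

```text
clock: 17.28
eef_pos: [514.7, -260.9, 224.5]
tool_rot: [-1.567, -0.002, -1.573]
force: [-3.8, 2.2, 17.5]
width: 31.6
```

```bash
python3 - <<'E'
from h import *
s=read_state(); print(s['clock'],s['eef_pos'],s['tool_rot'],s['force'],s['torque'],s['width'])
G={n:get_image(n) for n in('wrist','scene')}
a=cv2.resize(G['scene']['color'][130:230,130:230],(400,400),interpolation=cv2.INTER_CUBIC); b=cv2.resize(G['wrist']['color'][0:384,64:448],(400,400)); save('s17',np.hstack([a,b]))
E
```

```text
17.2833 [ 514.69245794 -260.8516155   224.50312784] [-1.56712189 -0.00192223 -1.57282425] [-3.80329832  2.21405354 17.49589281] [0.45515243 1.03250186 0.01625669] 31.596852826746048
```

View pics/s17.png

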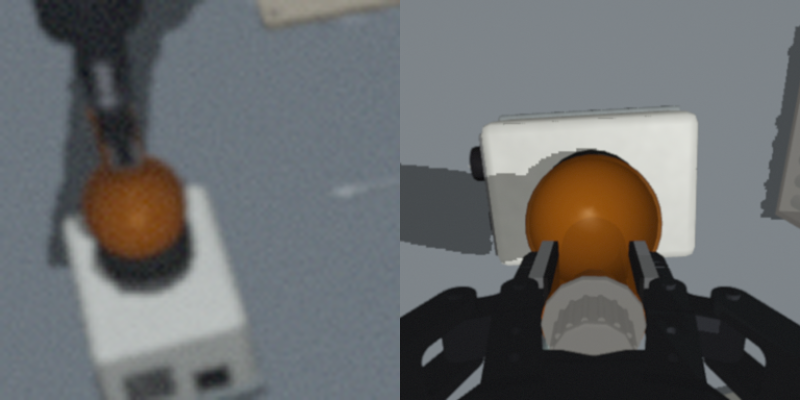

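Call:
servo_tool:
  increments:
    - {"dx": 0,"dy": 0,"dz": -0.03,"ax": 0,"ay": 0,"az": 0,"claw": 1}
    - {"dx": 0,"dy": 0,"dz": -0.03,"ax": 0,"ay": 0,"az": 0,"claw": 1}
    - {"dx": 0,"dy": 0,"dz": -0.03,"ax": 0,"ay": 0,"az": 0,"claw": 1}
    - {"dx": 0,"dy": 0,"dz": -0.03,"ax": 0,"ay": 0,"az": 0,"claw": 1}
    - {"dx": 0,"dy": 0,"dz": -0.03,"ax": 0,"ay": 0,"az": 0,"claw": 1}
    - {"dx": 0,"dy": 0,"dz": -0.03,"ax": 0,"ay": 0,"az": 0,"claw": 1}
    - {"dx": 0,"dy": 0,"dz": -0.03,"ax": 0,"ay": 0,"az": 0,"claw": 1}
    - {"dx": 0,"dy": 0,"dz": -0.03,"ax": 0,"ay": 0,"az": 0,"claw": 1}

```text
clock: 18.05
eef_pos: [514.7, -260.9, 224.5]
tool_rot: [-1.567, -0.002, -1.573]
force: [-5.4, 1.4, 20.2]
width: 31.5
```

Call:
servo_tool:
  increments:
    - {"dx": 0,"dy": 0,"dz": 0,"ax": 0,"ay": 0,"az": 0,"claw": 1}
    - {"dx": 0,"dy": 0,"dz": 0,"ax": 0,"ay": 0,"az": 0,"claw": 1}
    - {"dx": 0,"dy": 0,"dz": 0,"ax": 0,"ay": 0,"az": 0,"claw": 1}
    - {"dx": 0,"dy": 0,"dz": 0,"ax": 0,"ay": 0,"az": 0,"claw": 1}
    - {"dx": 0,"dy": 0,"dz": 0,"ax": 0,"ay": 0,"az": 0,"claw": 1}
    - {"dx": 0,"dy": 0,"dz": 0,"ax": 0,"ay": 0,"az": 0,"claw": 1}
    - {"dx": 0,"dy": 0,"dz": 0,"ax": 0,"ay": 0,"az": 0,"claw": 1}
    - {"dx": 0,"dy": 0,"dz": 0,"ax": 0,"ay": 0,"az": 0,"claw": 1}

```text
clock: 18.72
eef_pos: [514.7, -260.9, 224.5]
tool_rot: [-1.567, -0.002, -1.573]
force: [-4.7, 2.5, 20.2]
width: 31.4
```

Call:
servo_tool:
  increments:
    - {"dx": 0,"dy": 0,"dz": 0,"ax": 0,"ay": 0,"az": 0,"claw": 1}
    - {"dx": 0,"dy": 0,"dz": 0,"ax": 0,"ay": 0,"az": 0,"claw": 1}
    - {"dx": 0,"dy": 0,"dz": 0,"ax": 0,"ay": 0,"az": 0,"claw": 1}
    - {"dx": 0,"dy": 0,"dz": 0,"ax": 0,"ay": 0,"az": 0,"claw": 1}
    - {"dx": 0,"dy": 0,"dz": 0,"ax": 0,"ay": 0,"az": 0,"claw": 1}
    - {"dx": 0,"dy": 0,"dz": 0,"ax": 0,"ay": 0,"az": 0,"claw": 1}
    - {"dx": 0,"dy": 0,"dz": 0,"ax": 0,"ay": 0,"az": 0,"claw": 1}
    - {"dx": 0,"dy": 0,"dz": 0,"ax": 0,"ay": 0,"az": 0,"claw": 1}

```text
clock: 19.38
eef_pos: [514.7, -260.9, 224.5]
tool_rot: [-1.567, -0.002, -1.573]
force: [-5.9, 2.1, 19.6]
width: 31.5
```

Call:
servo_tool:
  increments:
    - {"dx": 0,"dy": 0,"dz": 0,"ax": 0,"ay": 0,"az": 0,"claw": 1}
    - {"dx": 0,"dy": 0,"dz": 0,"ax": 0,"ay": 0,"az": 0,"claw": 1}
    - {"dx": 0,"dy": 0,"dz": 0,"ax": 0,"ay": 0,"az": 0,"claw": 1}
    - {"dx": 0,"dy": 0,"dz": 0,"ax": 0,"ay": 0,"az": 0,"claw": 1}
    - {"dx": 0,"dy": 0,"dz": 0,"ax": 0,"ay": 0,"az": 0,"claw": 1}
    - {"dx": 0,"dy": 0,"dz": 0,"ax": 0,"ay": 0,"az": 0,"claw": 1}
    - {"dx": 0,"dy": 0,"dz": 0,"ax": 0,"ay": 0,"az": 0,"claw": 1}
    - {"dx": 0,"dy": 0,"dz": 0,"ax": 0,"ay": 0,"az": 0,"claw": 1}

```text
clock: 20.05
eef_pos: [514.7, -260.9, 224.5]
tool_rot: [-1.567, -0.002, -1.573]
force: [-5.4, 1.9, 21.4]
width: 31.4
```

Call:
servo_tool:
  increments:
    - {"dx": 0,"dy": 0,"dz": 0,"ax": 0,"ay": 0,"az": 0,"claw": 1}
    - {"dx": 0,"dy": 0,"dz": 0,"ax": 0,"ay": 0,"az": 0,"claw": 1}
    - {"dx": 0,"dy": 0,"dz": 0,"ax": 0,"ay": 0,"az": 0,"claw": 1}
    - {"dx": 0,"dy": 0,"dz": 0,"ax": 0,"ay": 0,"az": 0,"claw": 1}
    - {"dx": 0,"dy": 0,"dz": 0,"ax": 0,"ay": 0,"az": 0,"claw": 1}
    - {"dx": 0,"dy": 0,"dz": 0,"ax": 0,"ay": 0,"az": 0,"claw": 1}
    - {"dx": 0,"dy": 0,"dz": 0,"ax": 0,"ay": 0,"az": 0,"claw": 1}
    - {"dx": 0,"dy": 0,"dz": 0,"ax": 0,"ay": 0,"az": 0,"claw": 1}

```text
clock: 20.72
eef_pos: [514.7, -260.9, 224.5]
tool_rot: [-1.567, -0.002, -1.573]
force: [-4.8, 2.2, 20.1]
width: 31.2
```

Call:
servo_tool:
  increments:
    - {"dx": 0,"dy": 0,"dz": 0,"ax": 0,"ay": 0,"az": 0,"claw": 1}
    - {"dx": 0,"dy": 0,"dz": 0,"ax": 0,"ay": 0,"az": 0,"claw": 1}
    - {"dx": 0,"dy": 0,"dz": 0,"ax": 0,"ay": 0,"az": 0,"claw": 1}
    - {"dx": 0,"dy": 0,"dz": 0,"ax": 0,"ay": 0,"az": 0,"claw": 1}
    - {"dx": 0,"dy": 0,"dz": 0,"ax": 0,"ay": 0,"az": 0,"claw": 1}
    - {"dx": 0,"dy": 0,"dz": 0,"ax": 0,"ay": 0,"az": 0,"claw": 1}
    - {"dx": 0,"dy": 0,"dz": 0,"ax": 0,"ay": 0,"az": 0,"claw": 1}
    - {"dx": 0,"dy": 0,"dz": 0,"ax": 0,"ay": 0,"az": 0,"claw": 1}

```text
clock: 21.38
eef_pos: [514.7, -260.9, 224.5]
tool_rot: [-1.567, -0.002, -1.573]
force: [-4.6, 1.2, 20.6]
width: 31.6
```

```bash
python3 - <<'E'
from h import *
G={n:get_image(n) for n in('wrist','scene','top')}
s=read_state(); print(s['clock'],s['eef_pos'],s['tool_rot'],s['force'],s['width'])
g=G['wrist'];
save('s18',cv2.resize(np.hstack([G['scene']['color'],G['wrist']['color']]),(800,300)))
im=G['scene']['color']; m=((im.max(2)<60)).astype(np.uint8)
c=cv2.resize(im[160:215,140:195],(550,550),interpolation=cv2.INTER_CUBIC); save('s18c',c)
print(proj(G['scene'],[513,-261,148]),proj(G['scene'],[513,-261,136]))
E
```

```text
21.5333 [ 514.68636    -260.86484332  224.46619528] [-1.56702292 -0.00204875 -1.57286181] [-4.48722099  1.73137147 20.50091274] 31.272529619974726
[165.08384642 184.283037  ] [165.74707846 186.90052234]
```

View pics/s18.png

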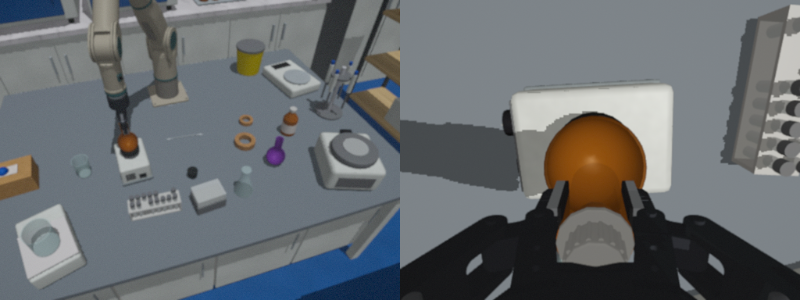

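```bash
python3 -c "
from h import *
print(finish_job())"
```

```text
the job is handed in; nothing more can be done
None
```

I stoppered the flask in its cork ring, lifted it by the neck and set it in the mixer cradle. I then pressed it to the bottom stop and handed the job in at about 21.5 s, still gripping and pressing.

- **Stopper:** it went in without force until contact at a tool height of 168.5 mm (about 169 mm predicted), with 9 N of push. The close view afterwards showed the flange flat on the rim, and its measured width and position matched a fully seated stopper.
- **Pressing:** the flask touched the cradle at about 237 mm tool height and went down to 224.5 mm. That is about 12.5 mm against the 12 mm stroke. The upward force rose sharply there and held at 17 to 21 N for about 5 s. There is no direct reading of the mixer joint, so the stop is judged from travel and force.
- **Side load:** about 5 N of sideways force remained on the neck, because the grip is 1 to 2 mm off the cradle's centre. Moving the tool slightly did not remove it.
- **Other checks:** I saw no slip in the wrist pictures. In the last scene picture the cork ring and the other things on the bench appear to be where they were.

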